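# Turn an inspected trivet tile over and pack it face down

### The arm

A 6-joint arm with a two-finger parallel gripper is mounted at the origin on the work surface. World frame = base frame: x ahead of the robot, y to its left, z up, the work surface at z = 0. Lengths are in m, angles in degrees, forces in N, time in s.
With the tool pointing down it reaches from about 0.3 to 0.875 m from the base axis. Payload 6.4 kg.
Tool frame: the origin (TCP) lies at the very end of the fingers, on their centre line; the grasp point (between the pads) lies 19 mm behind it; z points along the fingers, x is the direction in which the jaws open and shut, and the axes are right-handed (so a half turn about z gives the same grasp; the last joint's range is limited). The gripper opens to 85 mm and grips with 20 to 120 N. Pads are 22 mm wide; open, the fingers measure 114 mm over their backs; the gripper's body (76 mm by 85 mm) begins 54 mm behind the grasp point. The pads swing forward as they close: fully open they stand 13 mm farther back than shut.
Start: joints at [-11.82, 10.359, 92.074, -0, 77.567, -11.82], TCP at [0.575, 0, 0.231] pointing down, gripper open.
Joint ranges: [-171.53, 171.53], [-51.25, 118.39], [17.06, 147.69], [-65.23, 245.23], [0, 150.52], [-178.68, 178.68]. Speed limits (degrees/s): [147.25, 147.25, 172.46, 180, 180, 180].

### API

Orientations are given as a 3x3 rotation matrix whose columns are the frame's x, y, z axes.
In Python, from rig import sensors, snapshot, camera_info, order gives the robot as it stands.
- The arm moves only by the tool carry_out, never from a script. Its argument "steps" is text: rows parted by semicolons, each of 6 numbers parted by spaces: the shift along the tool's x, y, z in mm, then the turn, a rotation vector about the tool's x, y, z in degrees. In form: tx ty tz rx ry rz; .... A call has 1 to 12 rows; each row shifts and turns the commanded pose from where the row before left it, along the tool's axes as they then stand; what a row does not reach is not made up. A row lasts 1/10 s, in which the tool goes at most 50 mm and 8.59 degrees, less where a joint would pass 70% of its speed; a pose out of reach is approached as far as the arm can. A call is refused whole if a number of a shift passes 50 or a number of a turn 8.59, either way. A call with a gripper value outside its range is refused whole. "hand" is the finger opening in mm, from 0 to 85.4, set as the call begins (left out, the last holds). The fingers move at their own pace and stop on an object; "force" is the grip in N (left out, the last holds). Time passes only in rows, so rows that do not move let the fingers close. It gives the time, the measured TCP pose, the force and the opening at its end, in the units of the state.
- sensors.sense(): the state, without advancing time (a new reading comes with each control period).
- snapshot(name): name is "scene" or "side" or "wrist"; returns the picture (480x640x3 uint8, blue, green, red); there is no depth.
- camera_info(name): a dict with "fovy" (degrees; the focal length in pixels is half the picture's height over the tangent of half this angle, whatever the lens; pixels are square), "cx", "cy" (the principal point, pixels), "R" (3x3) and "t" (3): a world point X has camera coordinates R X + t. Camera axes: x right, y down, z forward; pixel columns grow to the right and rows downward; lengths in m; the calibration is good to about 2 mm. A picture is of the moment at which its call begins: read the wrist's pose just before it. camera_info takes no time and is no camera call; for the wrist camera it gives the pose at the moment of the call.
- order.job_done(): hands the job in, once; it reports no verdict.
The state is a dict: "time_s": time; "joints": joint angles; "dq": joint speeds; "joint_efforts": joint torques, N m; "tcp_pos": TCP position; "orientation": TCP orientation; "wrist_force": force on the tool from outside, world axes, zero at the start; "wrist_torque": the same for the moment, N m; "opening": finger opening in m.
Only numpy, scipy, OpenCV 4.12 (cv2) and the standard library are available. Lean on these libraries where they do the work, as an engineer would, in place of code of your own. Each camera call takes 0.05 s, during which the arm holds its last target.

### The job

Swing the jig's hold-down arm up until it stays open by itself and take the trivet tile out. Lay the tile on the wooden block against the blue fence and tip it up so that it stands by itself with its glazed face leaning on the fence; then take it by its top edge and lay it flat in the cardboard tray, cork side up, without letting it drop. Leave the hold-down arm open and do not disturb the tape roll, the scanner or the small carton.

Things in the scene. Friction and masses are not known exactly. Their poses are not given: they have to be found in the camera images.
- jig: inspection jig, fixed to the bench: dark steel base plate 200 (x) x 90 (y) x 12 mm, origin at the centre of its underside; on it a black rubber pad 100 x 40 mm, centred at x = -20 mm, top 32 mm above the bench, on which the tile lies (so the tile overhangs the pad on all sides); at x = +75 mm two aluminium hinge cheeks, 74 mm high, carry the hold-down arm
- clamp (a joint): angle of the hold-down arm, rad: 0 = shut, its rubber foot pressing on the tile; grows as the free end swings up about the jig's y axis, away from the tile; 1.7 = fully open, a little past upright. An over-centre spring presses it shut (about 3 to 4 N at the bar) below 0.8 and drives it open by itself past 0.8; it then stays at 1.7
- clamp_bar (a point): centre of the black round cross-bar at the free end of the hold-down arm: 16 mm thick, 40 mm long along the jig's y axis, 80 mm from the hinge; axes turn with the arm (equal to the jig's when shut). When shut it is 68 mm above the bench, 26 mm over the tile's top. Steel arm 16 mm wide; foot 55 mm from the hinge
- clamp_hinge (a point): point on the hinge axis of the hold-down arm, 60 mm above the bench; the axis is the jig's y axis
- tile_center (a point): centre (half-way up) of the trivet tile, 120 (own x) x 60 (own y) x 10 mm (own z), about 0.1 to 0.2 kg; own +z is the white glazed face, up at the start; the -z face is brown cork
- stop: fixed tipping stop: wood block 80 (x = -80 to 0 mm) x 36 (y) mm, top 30 mm above the bench; at x = 0 a blue fence, 70 mm wide, 10 thick, rises 72 mm along its slope, leaning back to +x by 0.25 rad; propped behind, on a foot 10 mm high (x -6 to 66, y +-50 mm). A tile laid lengthwise overhangs the block's -x end by 40 mm and its sides by 12 mm. Origin on the bench under the fence's foot
- stop_foot (a point): middle of the line where the blue fence's front meets the top of the block, 30 mm above the bench; axes as stop
- tray: shallow open cardboard tray, fixed, outside 120 (x) x 220 (y) x 20 mm high, walls 4 mm thick; origin at the centre of its underside
- tray_in (a point): centre of the tray's inner floor, axes as tray; the inside is 112 x 212 mm, with walls 16 mm or less above the floor
- tape: bystander: clear roll of packing tape lying flat, 90 mm across, 48 mm high, origin at the centre of its underside
- scanner: bystander: black and orange hand scanner lying on its side, about 110 x 135 x 38 mm, origin on its underside under the head
- carton: bystander: small closed cardboard box 60 x 45 x 30 mm, origin at the centre of its underside

How it is judged:
By the outcome, as a careful person would: the job done as asked, in the order asked, and still so for the second after the job is handed in, with the robot touching nothing.
It also fails if it takes over 72 s, if anything falls off the work surface, if the arm or the gripper's body presses on something with over 40 N, if the wrist force passes 120 N, or if a joint passes its speed limit or range.

## Working session

There is one attempt and no reset: what is moved stays moved. The work goes in short steps, Python scripts to look and compute and a tool call to move; the robot and the scene stay as the last step left them, time stands still between calls to the robot, and variables do not carry over. Pictures are saved under pics/ and viewed, and the job is handed in when it is done.

Besides the shell and the picture viewer there is one more tool, called after "Request:" as name(argument=value, ...) on one line, values as JSON. carry_out: Moves the arm, as the interface text tells. Its arguments: {"type":"object","properties":{"steps":{"type":"string"},"hand":{"type":"number"},"force":{"type":"number"}},"required":["steps"]}

```bash
ls; mkdir -p pics
python3 - <<'E'
from rig import sensors, snapshot, camera_info
import cv2
for n in ["scene","side","wrist"]:
    ci=camera_info(n); print(n,ci)
    cv2.imwrite(f"pics/{n}0.png",snapshot(n))
print(sensors.sense())
E
```

```text
pics
scene {'fovy': 51.548907185724644, 'cx': 324.89853506597603, 'cy': 240.24900462732688, 'R': array([[-0.53769412,  0.84299648, -0.01555511],
       [ 0.61898111,  0.38214761, -0.68616732],
       [-0.57249229, -0.37857646, -0.72727742]]), 't': array([ 0.30716822, -0.31827145,  1.27514942])}
side {'fovy': 51.306565161373776, 'cx': 324.54197983968686, 'cy': 232.22691632777492, 'R': array([[ 0.9988385 , -0.04803767, -0.00374639],
       [-0.03673887, -0.70897948, -0.7042715 ],
       [ 0.03117545,  0.70359113, -0.70992085]]), 't': array([-0.56843019,  0.08868987,  1.08641801])}
wrist {'fovy': 71.01924687847786, 'cx': 318.52631265613263, 'cy': 238.82205892815097, 'R': array([[ 9.99999255e-01,  5.43587266e-04, -1.09291332e-03],
       [ 8.66296748e-04, -9.46835627e-01,  3.21716560e-01],
       [-8.59928239e-04, -3.21717267e-01, -9.46835392e-01]]), 't': array([-0.57450925, -0.04150243,  0.38058931])}
{'time_s': 0.15, 'joints': array([-1.18194324e+01,  1.03949580e+01,  9.21191159e+01, -1.14072840e-03,
        7.75665589e+01, -1.18226079e+01]), 'dq': array([-0.02692371, -0.12002569, -0.19364164,  0.03562337,  0.11651453,
       -0.0313476 ]), 'joint_efforts': array([ 1.94259010e-03, -4.45260644e+01, -3.51692533e+01, -1.26067753e-04,
        5.82284134e-03,  2.14055274e-05]), 'tcp_pos': array([5.74571747e-01, 1.07682744e-04, 2.30557971e-01]), 'orientation': array([[ 9.99999044e-01,  5.95371931e-05, -1.38145317e-03],
       [ 5.99091712e-05, -9.99999962e-01,  2.69225944e-04],
       [-1.38143709e-03, -2.69308448e-04, -9.99999010e-01]]), 'wrist_force': array([-0.89237646,  1.33201212, -0.00311789]), 'wrist_torque': array([-0.04081861,  0.02248313, -0.00759244]), 'opening': 0.0854948846973341}
```

View pics/scene0.png

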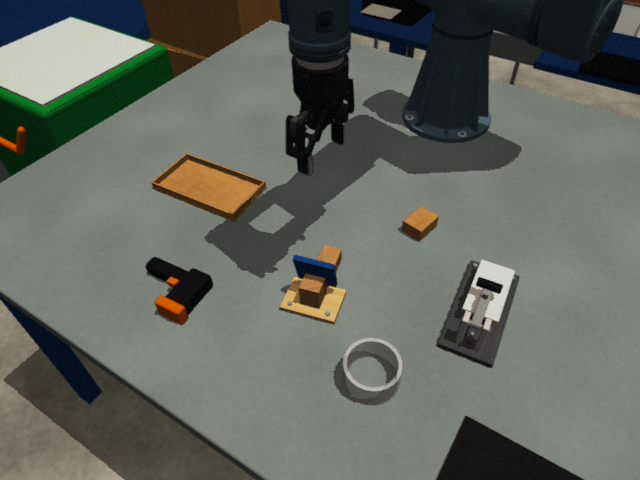

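View pics/side0.png

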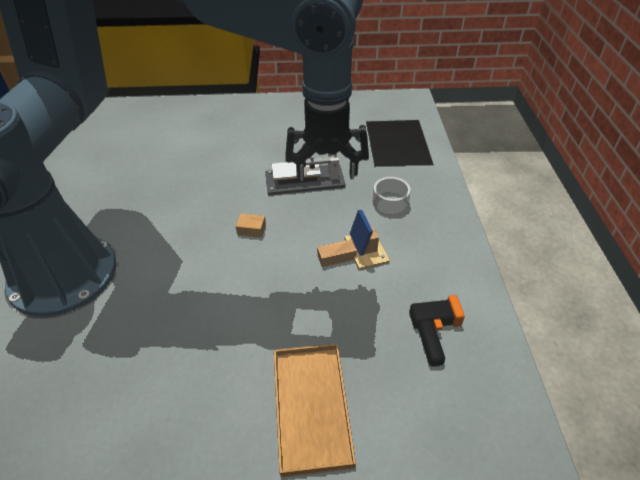

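View pics/wrist0.png

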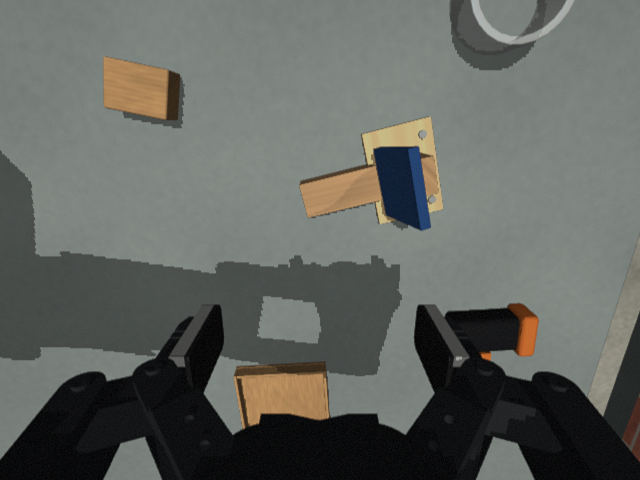

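```bash
cat > h.py <<'E'
import numpy as np, cv2
from rig import sensors, snapshot, camera_info
def K(ci):
    f=240/np.tan(np.radians(ci['fovy'])/2); return f
def ray(ci,uv):
    f=K(ci); R=np.array(ci['R']); c=-R.T@np.array(ci['t'])
    d=R.T@np.array([(uv[0]-ci['cx'])/f,(uv[1]-ci['cy'])/f,1.]); return c,d/np.linalg.norm(d)
def plane(ci,uv,z):
    c,d=ray(ci,uv); return c+d*(z-c[2])/d[2]
def proj(ci,X):
    f=K(ci); p=np.array(ci['R'])@np.asarray(X,float)+np.array(ci['t']); return np.array([f*p[0]/p[2]+ci['cx'],f*p[1]/p[2]+ci['cy']])
def tri(l):
    A=np.zeros((3,3));b=np.zeros(3)
    for ci,uv in l:
        c,d=ray(ci,uv);P=np.eye(3)-np.outer(d,d);A+=P;b+=P@c
    return np.linalg.solve(A,b)
E
python3 - <<'E'
from h import *
np.set_printoptions(precision=4,suppress=True)
s=camera_info('scene');d=camera_info('side');w=camera_info('wrist')
print('wcam',-w['R'].T@w['t'])
# jig base corners (scene), z=.012
for uv in [(474,260),(519,275),(491,363),(439,347)]: print('jig scene',plane(s,uv,.012))
for uv in [(268,172),(341,165),(345,185),(269,193)]: print('jig side',plane(d,uv,.012))
for uv in [(276,347),(338,346),(354,466),(281,473)]: print('tray side',plane(d,uv,.02))
for uv in [(186,156),(265,182),(232,216),(153,185)]: print('tray scene',plane(s,uv,.02))
# stop block top -x end wrist
for uv in [(299,182),(307,218)]: print('block -x',plane(w,uv,.03))
for uv in [(361,132),(430,117),(442,210),(380,224)]: print('stopfoot',plane(w,uv,.01))
E
python3 - <<'E'
import cv2
a=cv2.imread('pics/scene0.png');b=cv2.imread('pics/side0.png')
A=cv2.resize(a[250:370,430:530],None,fx=4,fy=4,interpolation=cv2.INTER_CUBIC)
B=cv2.resize(b[140:200,255:355],None,fx=4,fy=4,interpolation=cv2.INTER_CUBIC)
C=cv2.resize(a[235:325,275:355],None,fx=4,fy=4,interpolation=cv2.INTER_CUBIC)
import numpy as np
o=np.zeros((600,800,3),np.uint8);o[:480,:400]=A;o[:240,400:]=B;o[240:600,400:720]=C
cv2.imwrite('pics/z0.png',o)
E
```

```text
wcam [0.5749 0.0834 0.3732]
jig scene [0.4366 0.2433 0.012 ]
jig scene [0.4282 0.3251 0.012 ]
jig scene [0.6259 0.3435 0.012 ]
jig scene [0.6423 0.2631 0.012 ]
jig side [0.4356 0.3137 0.012 ]
jig side [0.6291 0.3333 0.012 ]
jig side [0.6334 0.2501 0.012 ]
jig side [0.4407 0.229  0.012 ]
tray side [ 0.468  -0.2208  0.02  ]
tray side [ 0.5835 -0.2245  0.02  ]
tray side [ 0.594  -0.4407  0.02  ]
tray side [ 0.4802 -0.4455  0.02  ]
tray scene [ 0.4893 -0.4311  0.02  ]
tray scene [ 0.4681 -0.2192  0.02  ]
tray scene [ 0.5879 -0.2117  0.02  ]
tray scene [ 0.6029 -0.4203  0.02  ]
block -x [0.5547 0.028  0.03  ]
block -x [ 0.5625 -0.01    0.03  ]
stopfoot [0.6183 0.0762 0.01  ]
stopfoot [0.6878 0.0907 0.01  ]
stopfoot [ 0.7114 -0.0061  0.01  ]
stopfoot [ 0.6437 -0.0223  0.01  ]
```

View pics/z0.png

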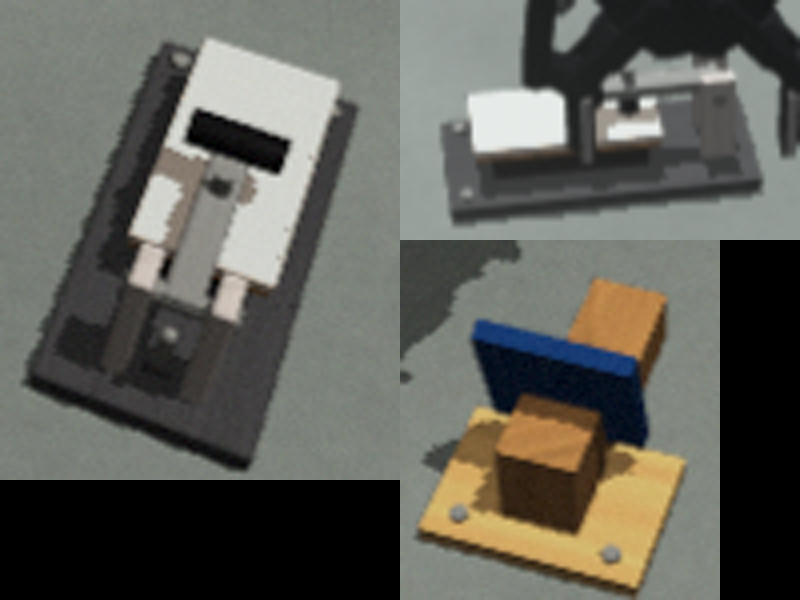

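Request:
carry_out(steps="-5 -30 -10 0 0 0; -5 -45 -10 0 0 0; -5 -50 -5 0 0 0; -5 -50 0 0 0 0; -5 -50 0 0 0 0; 0 -40 0 0 0 0; 0 -20 0 0 0 0; 0 0 0 0 0 8; 0 0 0 0 0 8.5; 0 0 0 0 0 8.5; 0 0 0 0 0 8.5; 0 0 0 0 0 8.5")

```text
time_s: 1.35
tcp_pos: [0.5498, 0.284, 0.2558]
orientation: [[0.739, -0.674, -0.001], [-0.674, -0.739, -0.0], [-0.0, 0.001, -1.0]]
wrist_force: [0.4, -0.3, -0.8]
opening: 0.0853
```

Request:
carry_out(steps="0 0 0 0 0 8.5; 0 0 0 0 0 8.5; 0 0 0 0 0 8.5; 0 0 0 0 0 8.5; 0 0 0 0 0 8.5; 0 0 0 0 0 0; 0 0 0 0 0 0", hand=65)

```text
time_s: 2.05
tcp_pos: [0.55, 0.284, 0.256]
orientation: [[0.1, -0.995, -0.0], [-0.995, -0.1, -0.0], [0.0, 0.0, -1.0]]
wrist_force: [-0.4, -0.6, -0.2]
opening: 0.0648
```

Run:
```python
from h import *
cv2.imwrite("pics/w1.png",snapshot('wrist'));cv2.imwrite("pics/s1.png",snapshot('scene'));cv2.imwrite("pics/d1.png",snapshot('side'))
```

```text
(no output)
```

View pics/w1.png

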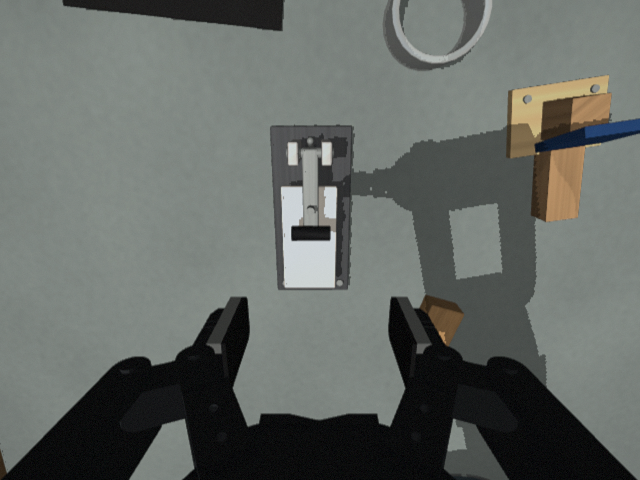

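View pics/d1.png

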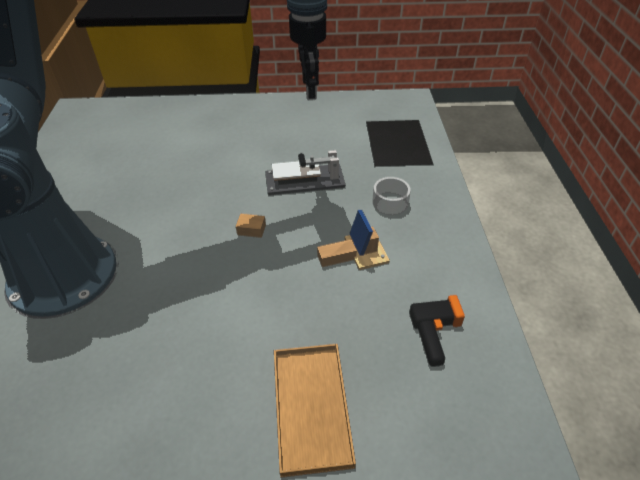

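```bash
python3 - <<'E'
from h import *
np.set_printoptions(precision=4,suppress=True)
im=cv2.imread('pics/w1.png');w=camera_info('wrist')
g=im.max(2)
roi=np.zeros_like(g);roi[110:300,262:362]=1
def quad(m,z,name):
    cs,_=cv2.findContours(m,cv2.RETR_EXTERNAL,cv2.CHAIN_APPROX_NONE);c=max(cs,key=cv2.contourArea)
    P=np.array([plane(w,p,z)[:2] for p in c[:,0].astype(float)]).astype(np.float32)*1000
    r=cv2.minAreaRect(P);print(name,r, cv2.minAreaRect(c))
quad(((g>175)&(roi>0)&(np.arange(480)[:,None]>175)).astype(np.uint8),.042,'tile')
print(im[150,280],im[250,265],im[233,310],im[240,347])
base=((g<105)&(roi>0)).astype(np.uint8)
quad(cv2.morphologyEx(base,cv2.MORPH_CLOSE,np.ones((9,9))),.012,'base')
bar=((g<35)&(roi>0)).astype(np.uint8)
n,l,st,ce=cv2.connectedComponentsWithStats(bar)
for i in range(1,n):
    if st[i,4]>30: print(st[i],ce[i],plane(w,ce[i],.07))
for uv in [(271,127),(353,126),(349,289),(278,289)]: print(plane(w,uv,.012))
for uv in [(549,222),(532,216),(578,218)]: print('blockend',plane(w,uv,.03))
for uv in [(508,91),(607,76),(511,157)]: print('foot',plane(w,uv,.01))
E
python3 - <<'E'
import cv2
a=cv2.imread('pics/w1.png')
cv2.imwrite('pics/z1.png',cv2.resize(a[115:300,255:365],None,fx=3.2,fy=3.2,interpolation=cv2.INTER_CUBIC))
E
```

```text
tile ((510.9203796386719, 291.3191833496094), (116.8840560913086, 59.05012893676758), 5.498204708099365) ((308.7819519042969, 236.45724487304688), (100.71073150634766, 52.70405960083008), 88.09085083007812)
[84 82 81] [132 138 130] [30 30 32] [80 79 79]
base ((533.7139892578125, 284.6307067871094), (199.9051055908203, 102.86280822753906), 5.953240871429443) ((316.6470031738281, 206.82215881347656), (165.67613220214844, 90.34766387939453), 88.66777801513672)
[292 226  38  14 456] [309.6908 232.7763] [0.5273 0.2912 0.07  ]
[0.6252 0.3439 0.012 ]
[0.635 0.255 0.012]
[0.4385 0.2341 0.012 ]
[0.4295 0.3244 0.012 ]
blockend [0.5541 0.021  0.03  ]
blockend [0.5591 0.0424 0.03  ]
blockend [ 0.562  -0.0102  0.03  ]
foot [0.6862 0.0956 0.01  ]
foot [ 0.7106 -0.0037  0.01  ]
foot [0.6197 0.0731 0.01  ]
```

View pics/z1.png

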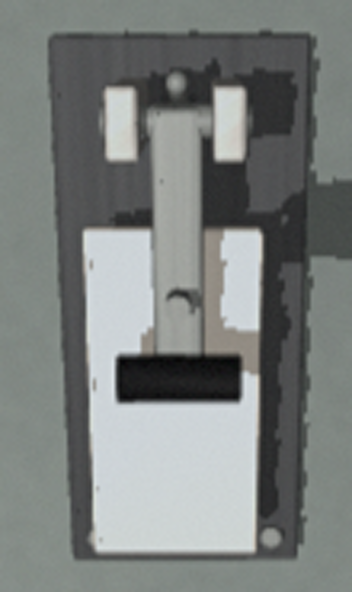

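Request:
carry_out(steps="-4 11 20 0 0 0; -4 11 40 0 0 0; 0 0 45 0 0 0; 0 0 40 0 0 0; 0 0 25 0 0 0; 0 0 15 0 0 0; 0 0 10 0 0 0; 0 0 6 0 0 0; 0 0 0 0 0 0")

```text
time_s: 3.1
tcp_pos: [0.5278, 0.29, 0.0555]
orientation: [[0.096, -0.995, 0.0], [-0.995, -0.096, 0.0], [-0.0, -0.001, -1.0]]
wrist_force: [-0.0, -0.7, 1.2]
opening: 0.0648
```

Request:
carry_out(steps="0 0 0 0 0 0; 0 0 0 0 0 0; 0 0 0 0 0 0; 0 0 0 0 0 0; 0 0 0 0 0 0", hand=34, force=25)

```text
time_s: 3.6
tcp_pos: [0.5284, 0.2902, 0.0567]
orientation: [[0.096, -0.995, 0.002], [-0.995, -0.096, 0.001], [-0.0, -0.002, -1.0]]
wrist_force: [-0.8, -0.6, 6.7]
opening: 0.0389
```

Run:
```python
from h import *
cv2.imwrite("pics/w2.png",snapshot('wrist'))
d=snapshot('side')[60:220,230:430];s=snapshot('scene')[180:380,400:560]
o=np.zeros((600,800,3),np.uint8)
d=cv2.resize(d,None,fx=2,fy=2);s=cv2.resize(s,None,fx=2.5,fy=2.5)
o[:320,:400]=d;o[:500,400:]=s
cv2.imwrite("pics/z2.png",o)
```

```text
(no output)
```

View pics/w2.png

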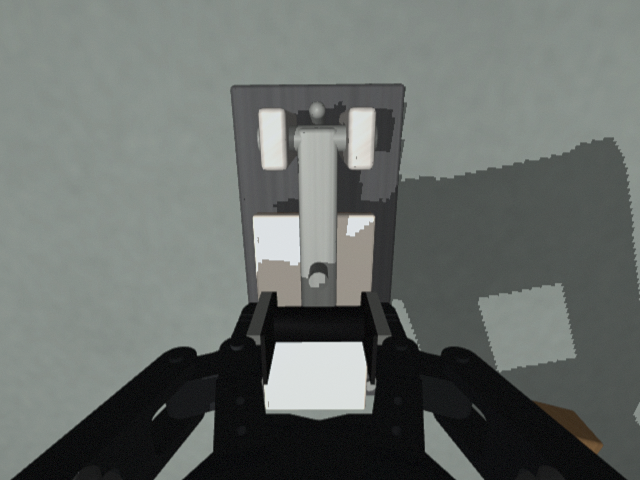

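View pics/z2.png

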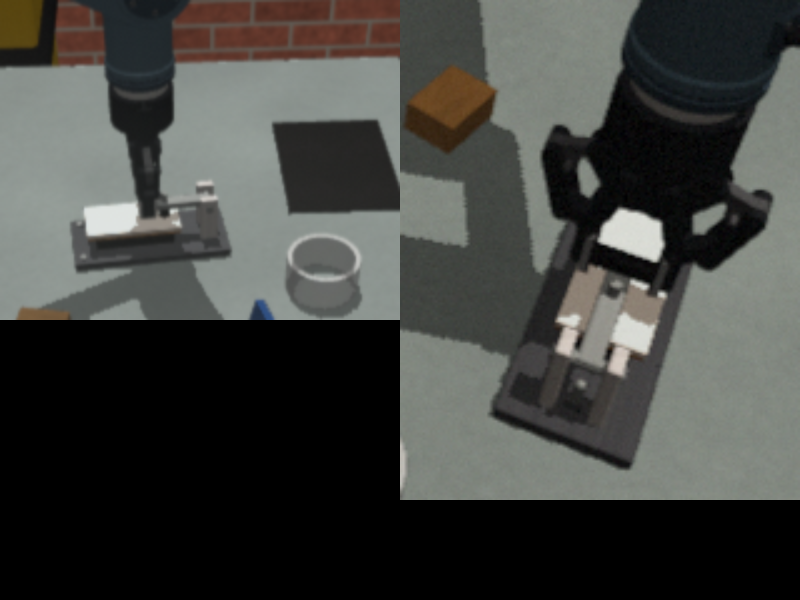

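```bash
python3 -c "
import numpy as np
th=np.concatenate([[0,.06],np.arange(.18,1.7,.12)]);p=np.radians(174.29)-th;P=80.4*np.c_[np.cos(p),np.sin(p)]
for t,d in zip(th[1:],np.diff(P,axis=0)):print('%.2f'%t,-d.round(1),end=' | ')
"
```

```text
0.06 [-0.6 -4.8] | 0.18 [-2.1 -9.4] | 0.30 [-3.2 -9.1] | 0.42 [-4.3 -8.6] | 0.54 [-5.3 -8.1] | 0.66 [-6.2 -7.4] | 0.78 [-7.  -6.6] | 0.90 [-7.8 -5.7] | 1.02 [-8.4 -4.7] | 1.14 [-8.9 -3.7] | 1.26 [-9.3 -2.6] | 1.38 [-9.5 -1.5] | 1.50 [-9.6 -0.3] | 1.62 [-9.6  0.9] |
```

Request:
carry_out(steps="0 -0.6 -4.8 0 0 0; 0 -2.1 -9.4 0 0 0; 0 -3.2 -9.1 0 0 0; 0 -4.3 -8.6 0 0 0; 0 -5.3 -8.1 0 0 0; 0 -6.2 -7.4 0 0 0; 0 -7 -6.6 0 0 0; 0 -7.8 -5.7 0 0 0")

```text
time_s: 4.55
tcp_pos: [0.5641, 0.2938, 0.1159]
orientation: [[0.096, -0.995, -0.0], [-0.995, -0.096, 0.0], [-0.0, 0.0, -1.0]]
wrist_force: [-2.0, 2.9, -4.6]
opening: 0.039
```

Request:
carry_out(steps="0 -8.4 -4.7 0 0 0; 0 -8.9 -3.7 0 0 0; 0 -9.3 -2.6 0 0 0; 0 -9.5 -1.5 0 0 0; 0 -9.6 -0.3 0 0 0; 0 -9.6 0.9 0 0 0; 0 0 0 0 0 0")

```text
time_s: 5.25
tcp_pos: [0.6224, 0.2997, 0.1287]
orientation: [[0.095, -0.995, 0.006], [-0.995, -0.095, 0.003], [-0.002, -0.006, -1.0]]
wrist_force: [1.5, 5.8, 1.9]
opening: 0.0392
```

Run:
```python
from h import *
d=snapshot('side')[60:220,230:430];s=snapshot('scene')[180:380,400:560]
o=np.zeros((600,800,3),np.uint8)
d=cv2.resize(d,None,fx=2,fy=2);s=cv2.resize(s,None,fx=2.5,fy=2.5)
o[:320,:400]=d;o[:500,400:]=s
cv2.imwrite("pics/z3.png",o)
```

```text
(no output)
```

View pics/z3.png

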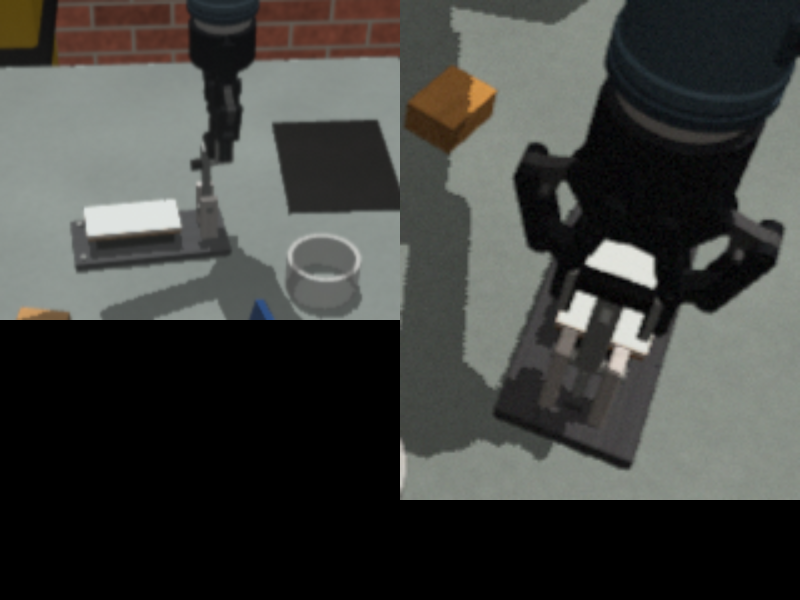

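Request:
carry_out(steps="0 0 0 0 0 0; 0 0 0 0 0 0; 0 0 0 0 0 0; 0 0 -10 0 0 0; 0 0 -30 0 0 0; 0 0 -30 0 0 0; 0 15 -5 0 0 0; 0 35 0 0 0 0; 0 40 0 0 0 0; 0 20 0 0 0 0; 0 0 0 0 0 0", hand=85)

```text
time_s: 6.45
tcp_pos: [0.5073, 0.2882, 0.2028]
orientation: [[0.097, -0.995, 0.0], [-0.995, -0.097, -0.0], [0.0, -0.0, -1.0]]
wrist_force: [0.7, -0.4, -0.8]
opening: 0.0849
```

Run:
```python
from h import *
np.set_printoptions(precision=4,suppress=True)
w=camera_info('wrist');im=snapshot('wrist');cv2.imwrite("pics/w4.png",im)
g=im.min(2);m=(g>185).astype(np.uint8)
cs,_=cv2.findContours(m,cv2.RETR_EXTERNAL,cv2.CHAIN_APPROX_NONE)
for c in cs:
    if cv2.contourArea(c)>1500:
        P=np.array([plane(w,p,.042)[:2] for p in c[:,0].astype(float)]).astype(np.float32)*1000
        print(cv2.boundingRect(c),cv2.minAreaRect(P))
d=snapshot('side')[60:220,230:430];cv2.imwrite("pics/z4.png",cv2.resize(d,None,fx=3,fy=3))
print(sensors.sense()['tcp_pos'])
```

```text
(283, 150, 67, 124) ((510.3482666015625, 291.3583984375), (117.6173095703125, 58.69500732421875), 5.587253093719482)
[0.5102 0.2883 0.2031]
```

View pics/w4.png

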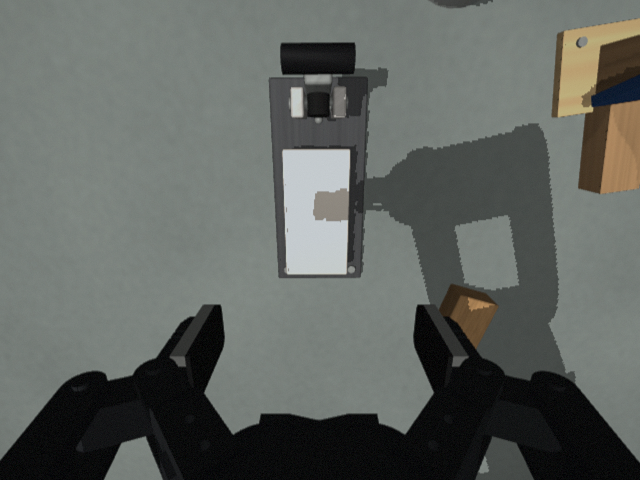

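View pics/z4.png

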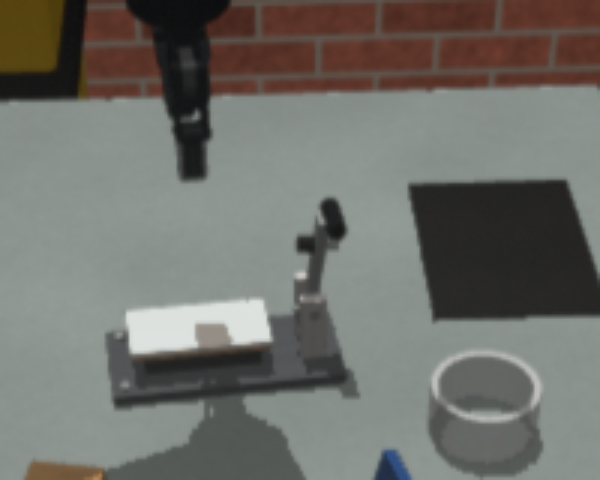

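Request:
carry_out(steps="-2 0 25 0 0 0; 0 0 45 0 0 0; 0 0 45 0 0 0; 0 0 30 0 0 0; 0 0 20 0 0 0; 0 0 12 0 0 0; 0 0 6 0 0 0; 0 0 0 0 0 0; 0 0 0 0 0 0")

```text
time_s: 7.45
tcp_pos: [0.5103, 0.2905, 0.02]
orientation: [[0.096, -0.995, 0.002], [-0.995, -0.096, 0.001], [-0.0, -0.002, -1.0]]
wrist_force: [0.9, -0.4, -0.5]
opening: 0.0853
```

Request:
carry_out(steps="0 0 0 0 0 0; 0 0 0 0 0 0; 0 0 0 0 0 0; 0 0 0 0 0 0; 0 0 0 0 0 0; 0 0 0 0 0 0", hand=52, force=40)

```text
time_s: 8.05
tcp_pos: [0.51, 0.2905, 0.0202]
orientation: [[0.096, -0.995, 0.002], [-0.995, -0.096, 0.001], [-0.0, -0.002, -1.0]]
wrist_force: [-1.1, -0.2, 6.0]
opening: 0.0594
```

Request:
carry_out(steps="0 0 -10 0 0 0; 0 0 -30 0 0 0; 0 0 -45 0 0 0; 0 0 -45 0 0 0; 0 0 -20 0 0 0; 0 0 0 0 0 0")

```text
time_s: 8.65
tcp_pos: [0.5115, 0.291, 0.1735]
orientation: [[0.096, -0.995, 0.008], [-0.995, -0.096, 0.003], [-0.002, -0.008, -1.0]]
wrist_force: [-0.1, 0.3, -1.2]
opening: 0.059
```

Run:
```python
from h import *
im=cv2.imread('pics/wrist0.png')
cv2.imwrite("pics/z5.png",cv2.resize(im[100:240,290:450],None,fx=4,fy=4,interpolation=cv2.INTER_CUBIC))
cv2.imwrite("pics/w5.png",snapshot('wrist'))
```

```text
(no output)
```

View pics/z5.png

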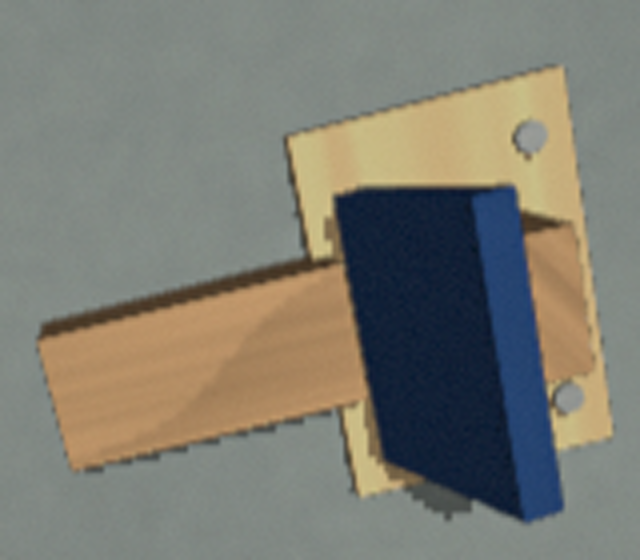

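View pics/w5.png

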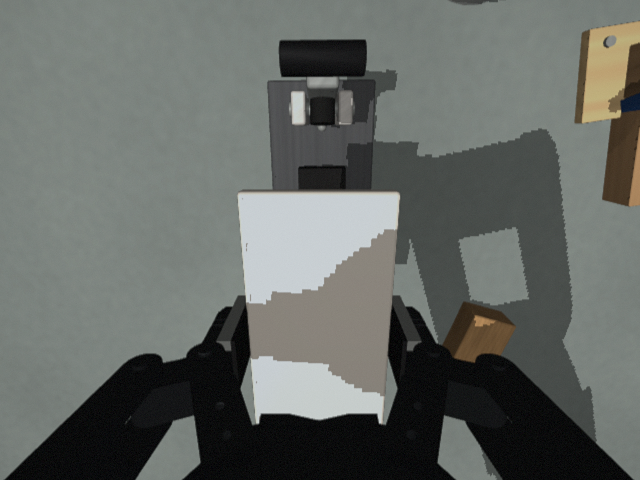

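Run:
```python
from h import *
np.set_printoptions(precision=4,suppress=True)
w0=dict(fovy=71.01924687847786,cx=318.52631265613263,cy=238.82205892815097,R=np.array([[ 9.99999255e-01,  5.43587266e-04, -1.09291332e-03],
       [ 8.66296748e-04, -9.46835627e-01,  3.21716560e-01],
       [-8.59928239e-04, -3.21717267e-01, -9.46835392e-01]]),t=np.array([-0.57450925, -0.04150243,  0.38058931]))
f=lambda uv,z:plane(w0,uv,z)[:2]
e=[f((299.5,184.5),.03),f((307.5,217.5),.03)];k=[f((376.25,165.5),.03),f((380.5,200.5),.03)]
F=[f(p,.01) for p in [(361.5,133.75),(379.5,224.25),(443,209.25),(431.25,116.5)]]
print('end',e,np.mean(e,0),'foot',k,np.mean(k,0));print('F',F,np.mean(F,0))
an=lambda v:np.degrees(np.arctan2(v[1],v[0]))
print(an(k[0]-e[0]),an(k[1]-e[1]),an(e[0]-e[1])-90,an(F[3]-F[0]),an(F[2]-F[1]),an(F[0]-F[1])-90,an(F[3]-F[2])-90)
u=np.array([np.cos(np.radians(11.9)),np.sin(np.radians(11.9))])
print('origin est: end',np.mean(e,0)+.08*u,'foot',np.mean(F,0)-.03*u, 'k',np.mean(k,0))
# scene / side check of same points
s=camera_info('scene');d=camera_info('side')
print('tile in hand');w=camera_info('wrist');st=sensors.sense();zt=st['tcp_pos'][2]+.0218
for uv in [(238,192),(399,192)]: print(plane(w,uv,zt))
print(st['tcp_pos'])
a=cv2.imread('pics/d1.png')[200:280,310:400];b=cv2.imread('pics/s1.png')[240:330,270:360]
o=np.zeros((600,800,3),np.uint8);a=cv2.resize(a,None,fx=4.4,fy=4.4);b=cv2.resize(b,None,fx=4.4,fy=4.4)
o[:a.shape[0],:396]=a;o[:396,400:796]=b[:, :396];cv2.imwrite('pics/z6.png',o)
```

```text
end [array([0.5551, 0.0255]), array([ 0.5629, -0.0094])] [0.559 0.008] foot [array([0.6324, 0.0446]), array([0.6388, 0.0089])] [0.6356 0.0268]
F [array([0.6188, 0.0745]), array([ 0.643 , -0.0226]), array([ 0.7123, -0.0052]), array([0.6888, 0.0912])] [0.6657 0.0345]
13.900745878189632 13.550894499491394 12.654620714952415 13.445967537889606 14.05725578492511 14.034116095336543 13.662630552979877
origin est: end [0.6373 0.0245] foot [0.6364 0.0283] k [0.6356 0.0268]
tile in hand
[0.5666 0.3257 0.1923]
[0.5723 0.2675 0.1923]
[0.5099 0.2904 0.1705]
```

View pics/z6.png

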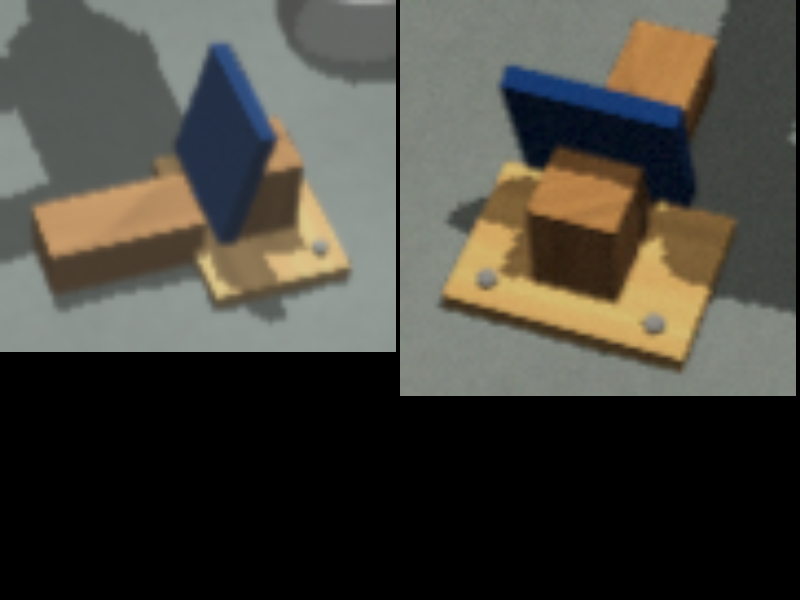

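Request:
carry_out(steps="0 0 0 0 0 -4; 0 0 0 0 0 -4.1; 15 0 0 0 0 0; 35 0 0 0 0 0; 45 0 0 0 0 0; 45 0 0 0 0 0; 45 0 0 0 0 0; 45 0 0 0 0 0; 35 1 0 0 0 0; 16 0 0 0 0 0; 5 0 0 0 0 0; 0 0 0 0 0 0")

```text
time_s: 9.9
tcp_pos: [0.5748, 0.0118, 0.1678]
orientation: [[0.234, -0.972, -0.002], [-0.972, -0.234, 0.001], [-0.001, 0.002, -1.0]]
wrist_force: [0.3, 0.8, -2.2]
opening: 0.0586
```

Run:
```python
from h import *
np.set_printoptions(precision=4,suppress=True)
cv2.imwrite("pics/w7.png",snapshot('wrist'));s=sensors.sense();print(s['tcp_pos'],s['orientation'],s['joints'])
O=np.array([.6364,.027]);u=np.array([.9715,.2368]);v=np.array([-.2368,.9715])
r=s['tcp_pos'][:2]-O;print(r@u,r@v)
```

```text
[0.5747 0.0127 0.1681] [[ 0.2349 -0.972  -0.0016]
 [-0.972  -0.2349  0.0008]
 [-0.0012  0.0013 -1.    ]] [-10.5764  14.0372  95.3644   0.0307  70.6954  65.8305]
-0.06331050290824156 0.0007022162308629821
```

View pics/w7.png

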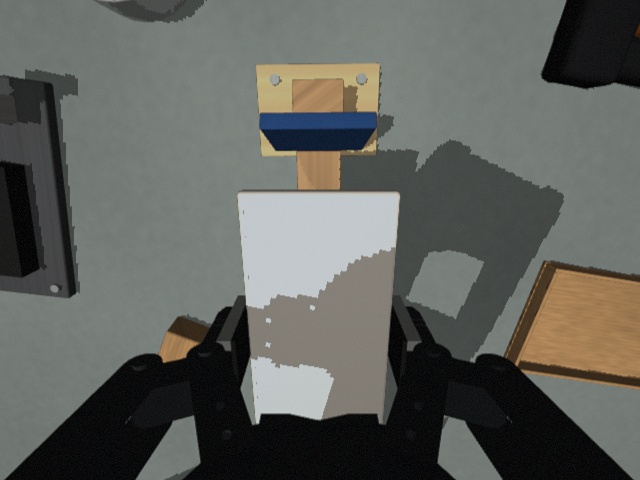

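Request:
carry_out(steps="0 0 25 0 0 0; 0 0 40 0 0 0; 0 0 40 0 0 0; 0 0 25 0 0 0; 0 0 12 0 0 0; 0 0 5 0 0 0; 0 0 2 0 0 0; 0 0 1 0 0 0; 0 0 0 0 0 0")

```text
time_s: 10.85
tcp_pos: [0.5765, 0.0118, 0.0202]
orientation: [[0.235, -0.972, 0.002], [-0.972, -0.235, -0.0], [0.001, -0.002, -1.0]]
wrist_force: [0.1, 0.6, -1.9]
opening: 0.0591
```

Request:
carry_out(steps="0 -2 0 0 0 0; 0 -1.5 0 0 0 0; 0 0 0 0 0 0")

```text
time_s: 11.15
tcp_pos: [0.578, 0.0123, 0.0191]
orientation: [[0.235, -0.972, -0.002], [-0.972, -0.235, -0.001], [0.0, 0.002, -1.0]]
wrist_force: [-4.7, -3.0, 2.3]
opening: 0.0589
```

Request:
carry_out(steps="0 0 0 0 0 0; 0 0 0 0 0 0; 0 0 0 0 0 0; 0 0 0 0 0 0; 0 0 -10 0 0 0; 0 0 -25 0 0 0; 0 0 -40 0 0 0; 0 0 -40 0 0 0; 0 0 -30 0 0 0; 0 0 -10 0 0 0; 0 0 0 0 0 0", hand=85)

```text
time_s: 12.25
tcp_pos: [0.58, 0.0126, 0.1761]
orientation: [[0.235, -0.972, 0.004], [-0.972, -0.235, -0.001], [0.002, -0.004, -1.0]]
wrist_force: [0.2, 0.2, -0.9]
opening: 0.0847
```

Run:
```python
from h import *
np.set_printoptions(precision=4,suppress=True)
s=sensors.sense();print(s['tcp_pos'],s['joints'])
w=camera_info('wrist');im=snapshot('wrist');cv2.imwrite("pics/w8.png",im)
O=np.array([.6364,.027]);u=np.array([.9715,.2368]);v=np.array([-.2368,.9715])
m=(im.min(2)>160).astype(np.uint8)
cs,_=cv2.findContours(m,cv2.RETR_EXTERNAL,cv2.CHAIN_APPROX_NONE);c=max(cs,key=cv2.contourArea)
P=np.array([plane(w,p,.04)[:2] for p in c[:,0].astype(float)])-O
P=np.c_[P@u,P@v].astype(np.float32)*1000
print(cv2.boundingRect(c),cv2.minAreaRect(P))
cv2.imwrite("pics/d8.png",cv2.resize(snapshot('side')[180:300,280:440],None,fx=4,fy=4))
```

```text
[0.58   0.0126 0.1761] [-10.4755  13.9474  94.476    0.0029  71.3365  65.9182]
(282, 159, 73, 132) ((-59.857669830322266, 0.03130531311035156), (59.12020492553711, 118.03167724609375), 89.9765396118164)
```

View pics/w8.png

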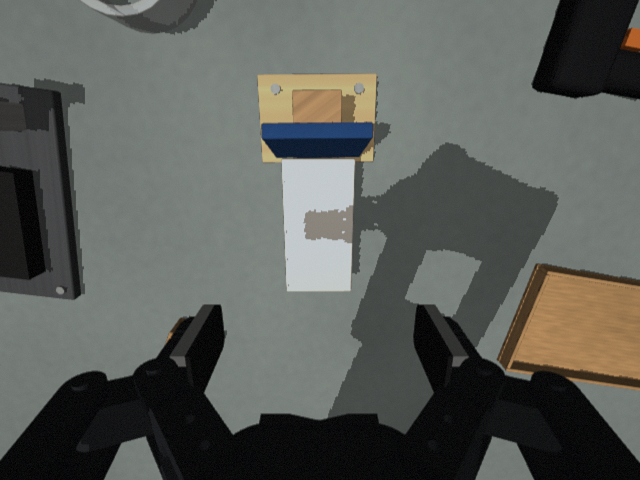

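View pics/d8.png

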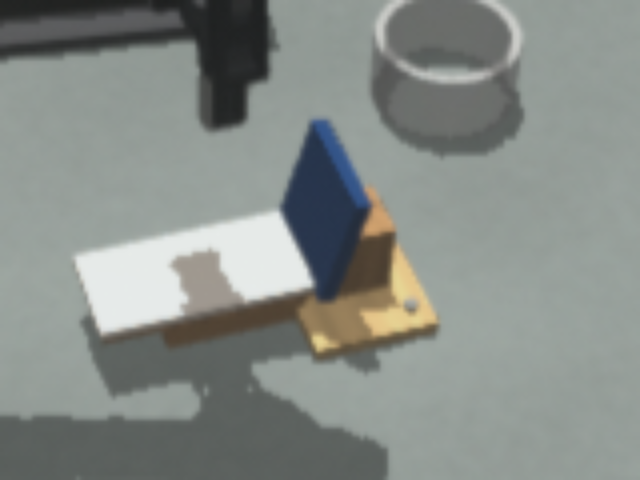

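Request:
carry_out(steps="0 10 0 8 0 0; 0 10 0 8 0 0; 0 10 0 8 0 0; 0 10 0 8 0 0; 0 10 0 8 0 0; 0 0 0 0 0 0; 0 0 0 0 0 0")

```text
time_s: 13.05
tcp_pos: [0.5352, 0.0042, 0.1605]
orientation: [[0.239, -0.777, 0.582], [-0.971, -0.186, 0.151], [-0.009, -0.601, -0.799]]
wrist_force: [1.1, -1.1, 0.6]
opening: 0.0846
```

```bash
cat >> h.py <<'E'
O=np.array([.6364,.027]);u=np.array([.9715,.2368]);v=np.array([-.2368,.9715])
np.set_printoptions(precision=4,suppress=True)
def st():
    s=sensors.sense();r=s['tcp_pos'][:2]-O;R=s['orientation'];z=R[:,2]
    print('stop xyz mm',(r@u*1000).round(1),(r@v*1000).round(1),(s['tcp_pos'][2]*1000).round(1),'tilt',np.degrees(np.arctan2(z[:2]@u,-z[2])).round(2),'side',np.degrees(np.arcsin(z[:2]@v)).round(2),'xax.u',np.degrees(R[:2,0]@u).round(2),R[2,0].round(3),'t',s['time_s'],'op',s['opening'].round(4),'F',s['wrist_force'].round(1));print('j',s['joints'].round(1))
E
python3 -c "
from h import *
st()"
```

```text
Traceback (most recent call last):
  File "h.py", line 21, in st
    print('stop xyz mm',(r@u*1000).round(1),(r@v*1000).round(1),(s['tcp_pos'][2]*1000).round(1),'tilt',np.degrees(np.arctan2(z[:2]@u,-z[2])).round(2),'side',np.degrees(np.arcsin(z[:2]@v)).round(2),'xax.u',np.degrees(R[:2,0]@u).round(2),R[2,0].round(3),'t',s['time_s'],'op',s['opening'].round(4),'F',s['wrist_force'].round(1));print('j',s['joints'].round(1))
                                                                                                                                                                                                                                                                                 ^^^^^^^^^^^^^^^^^^
AttributeError: 'float' object has no attribute 'round'
```

```bash
sed -i "s/s\['opening'\].round(4)/round(s['opening'],4)/" h.py
python3 -c "
from h import *
st();print(sensors.sense()['orientation'])"
```

```text
stop xyz mm -103.7 1.8 160.5 tilt 36.96 side 0.5 xax.u 0.16 -0.009 t 13.05 op 0.0846 F [ 1.1 -1.1  0.6]
j [-26.7  -9.4 129.3  40.3  37.8  22. ]
[[ 0.2395 -0.7771  0.582 ]
 [-0.9709 -0.1862  0.1509]
 [-0.0089 -0.6012 -0.799 ]]
```

Request:
carry_out(steps="1.8 8 12 0 0.6 0; 0 16 26 0 0 0; 0 18 28 0 0 0; 0 16 26 0 0 0; 0 10 16 0 0 0; 0 5 8 0 0 0; 0 2.7 4 0 0 0; 0 0 0 0 0 0; 0 0 0 0 0 0")

```text
time_s: 13.95
tcp_pos: [0.5498, 0.0058, 0.0206]
orientation: [[0.237, -0.774, 0.588], [-0.971, -0.19, 0.142], [0.001, -0.605, -0.797]]
wrist_force: [0.6, 0.3, 1.3]
opening: 0.0851
```

```bash
python3 -c "
from h import *
st();cv2.imwrite('pics/w9.png',snapshot('wrist'));cv2.imwrite('pics/d9.png',cv2.resize(snapshot('side')[140:300,240:440],None,fx=4,fy=3.7))"
```

```text
stop xyz mm -89.2 -0.1 20.6 tilt 37.2 side -0.05 xax.u 0.02 0.001 t 13.95 op 0.0851 F [0.6 0.3 1.3]
j [-25.1  14.1 129.3  75.6  23.  -17.1]
```

View pics/w9.png

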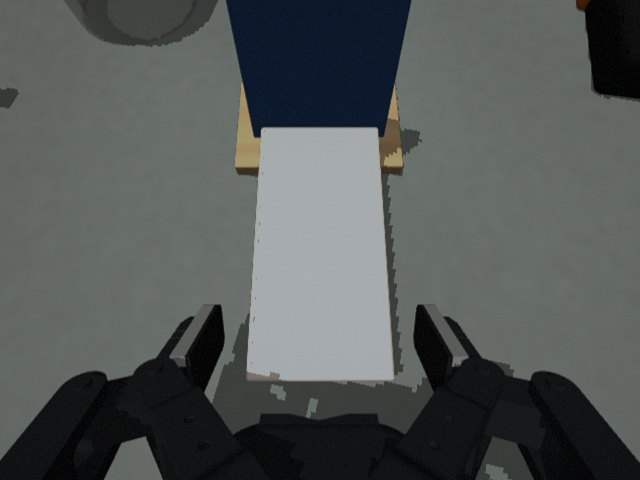

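View pics/d9.png

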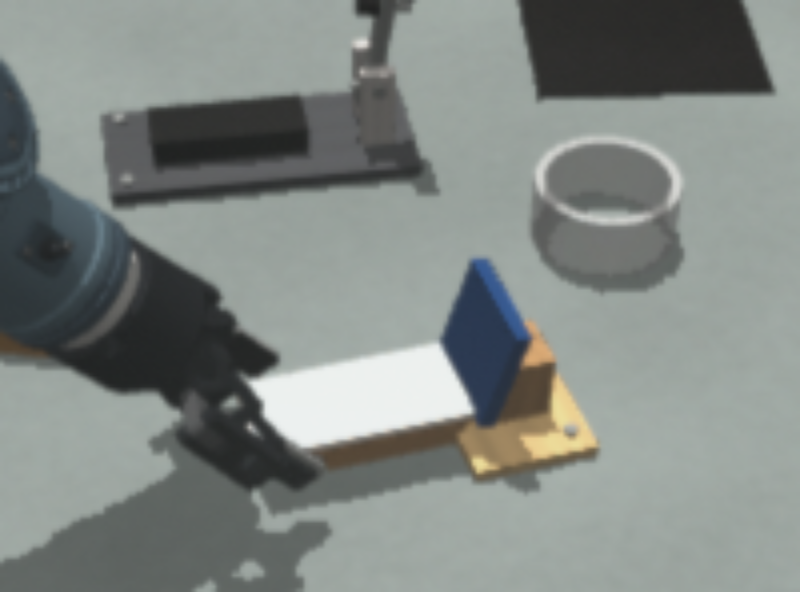

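Request:
carry_out(steps="0 0 0 0 0 0; 0 0 0 0 0 0; 0 0 0 0 0 0; 0 0 0 0 0 0; 0 0 0 0 0 0; 0 0 0 0 0 0", hand=52, force=40)

```text
time_s: 14.65
tcp_pos: [0.5488, 0.0054, 0.0209]
orientation: [[0.236, -0.773, 0.589], [-0.972, -0.189, 0.141], [0.002, -0.605, -0.796]]
wrist_force: [-3.8, 0.0, 6.6]
opening: 0.0588
```

```bash
cat > tip.py <<'E'
from h import *
def A(ph):
    x=min(0,2.55*np.cos(ph)-10*np.sin(ph))-1.0*min(1,ph/.1); z=30+1*min(1,ph/.1)
    return np.array([x,z])
def tcp(ph,off):
    c,s=np.cos(ph),np.sin(ph); return A(ph)+np.array([off[0]*c+off[1]*s,-off[0]*s+off[1]*c])
def rows(tcp0,tilt0,phs,off):
    p=np.array(tcp0);t=tilt0
    for a,b in zip(phs[:-1],phs[1:]):
        q=tcp(np.radians(b),off);d=q-p;T=np.radians(t)
        y=np.array([-np.cos(T),-np.sin(T)]);z=np.array([np.sin(T),-np.cos(T)])
        print('0 %.1f %.1f %.2f 0 0;'%(d@y,d@z,-(b-a)),end=' ')
        p=q;t-=(b-a)
    print()
E
python3 - <<'E'
from tip import *
st()
s=sensors.sense();r=s['tcp_pos'][:2]-O
p0=np.array([r@u*1000,s['tcp_pos'][2]*1000]);off=p0-np.array([0,30])
phs=list(np.arange(0,75.8,3.15))+[]
print(len(phs),phs[-1]);rows(p0,37.2,phs,off)
E
```

```text
stop xyz mm -90.2 -0.2 20.9 tilt 37.25 side -0.13 xax.u -0.07 0.002 t 14.65 op 0.0588 F [-3.8  0.   6.6]
j [-25.2  13.9 129.5  75.8  23.  -17.3]
25 75.6
0 -2.6 -4.9 -3.15 0 0; 0 -2.6 -4.8 -3.15 0 0; 0 -2.7 -4.2 -3.15 0 0; 0 -2.7 -4.2 -3.15 0 0; 0 -2.5 -4.3 -3.15 0 0; 0 -2.2 -4.4 -3.15 0 0; 0 -2.2 -4.4 -3.15 0 0; 0 -2.2 -4.3 -3.15 0 0; 0 -2.2 -4.3 -3.15 0 0; 0 -2.2 -4.3 -3.15 0 0; 0 -2.2 -4.2 -3.15 0 0; 0 -2.2 -4.2 -3.15 0 0; 0 -2.2 -4.2 -3.15 0 0; 0 -2.2 -4.1 -3.15 0 0; 0 -2.2 -4.1 -3.15 0 0; 0 -2.3 -4.1 -3.15 0 0; 0 -2.3 -4.1 -3.15 0 0; 0 -2.3 -4.1 -3.15 0 0; 0 -2.3 -4.0 -3.15 0 0; 0 -2.4 -4.0 -3.15 0 0; 0 -2.4 -4.0 -3.15 0 0; 0 -2.4 -4.0 -3.15 0 0; 0 -2.5 -4.0 -3.15 0 0; 0 -2.5 -4.0 -3.15 0 0;
```

Request:
carry_out(steps="0 -2.6 -4.9 -3.15 0 0; 0 -2.6 -4.8 -3.15 0 0; 0 -2.7 -4.2 -3.15 0 0; 0 -2.7 -4.2 -3.15 0 0; 0 -2.5 -4.3 -3.15 0 0; 0 -2.2 -4.4 -3.15 0 0; 0 -2.2 -4.4 -3.15 0 0; 0 -2.2 -4.3 -3.15 0 0")

```text
time_s: 15.45
tcp_pos: [0.5493, 0.0069, 0.0587]
orientation: [[0.238, -0.947, 0.216], [-0.971, -0.231, 0.054], [-0.001, -0.223, -0.975]]
wrist_force: [0.2, 0.2, -1.3]
opening: 0.059
```

```bash
python3 -c "
from h import *
st();cv2.imwrite('pics/d10.png',cv2.resize(snapshot('side')[140:300,240:440],None,fx=4,fy=3.7))"
```

```text
stop xyz mm -89.4 1.1 58.7 tilt 12.89 side 0.08 xax.u 0.05 -0.001 t 15.45 op 0.059 F [ 0.2  0.2 -1.3]
j [-15.4  13.  112.8   9.2  43.2  54.7]
```

View pics/d10.png

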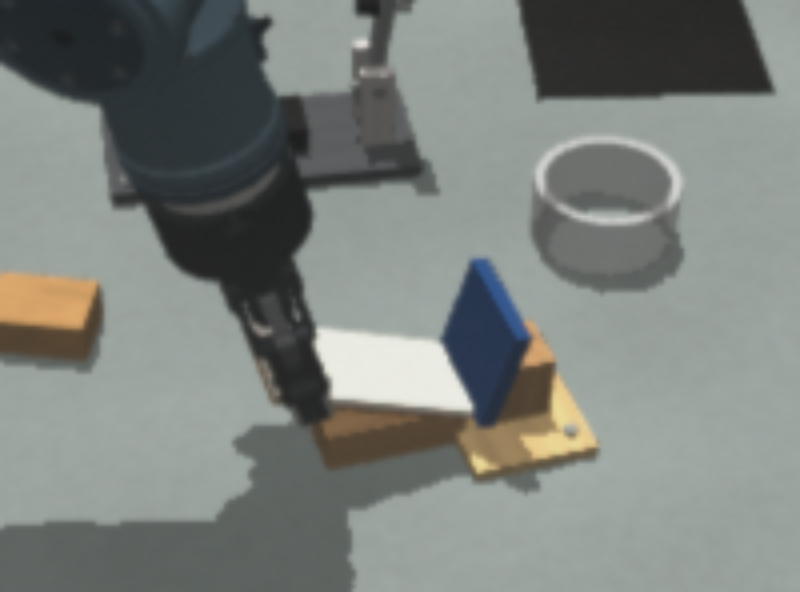

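Request:
carry_out(steps="0.3 -2.2 -4.3 -3.15 0 0; 0.3 -2.2 -4.3 -3.15 0 0; 0.3 -2.2 -4.2 -3.15 0 0; 0 -2.2 -4.2 -3.15 0 0; 0 -2.2 -4.2 -3.15 0 0; 0 -2.2 -4.1 -3.15 0 0; 0 -2.2 -4.1 -3.15 0 0; 0 -2.3 -4.1 -3.15 0 0")

```text
time_s: 16.3
tcp_pos: [0.5657, 0.0102, 0.0921]
orientation: [[0.238, -0.949, -0.206], [-0.971, -0.234, -0.048], [-0.003, 0.211, -0.977]]
wrist_force: [1.1, 0.8, 0.1]
opening: 0.0588
```

```bash
python3 -c "
from tip import *
st();print(tcp(np.radians(50.4),np.array([-90.2,-9.1])))"
```

```text
stop xyz mm -72.6 0.4 92.1 tilt -12.21 side 0.13 xax.u 0.1 -0.003 t 16.3 op 0.0588 F [1.1 0.8 0.1]
j [-8.4 26.5 89.4 -4.6 75.5 69.4]
[-71.587   94.6997]
```

Request:
carry_out(steps="0 -2.3 -4.1 -3.15 0 0; 0 -2.3 -4.1 -3.15 0 0; 0 -2.3 -4.0 -3.15 0 0; 0 -2.4 -4.0 -3.15 0 0; 0 -2.4 -4.0 -3.15 0 0; 0 -2.4 -4.0 -3.15 0 0; 0 0 0 0 0 0; 0 0 0 0 0 0")

```text
time_s: 17.1
tcp_pos: [0.5865, 0.0153, 0.1097]
orientation: [[0.239, -0.832, -0.501], [-0.971, -0.206, -0.12], [-0.003, 0.515, -0.857]]
wrist_force: [-0.2, 0.4, 2.0]
opening: 0.0593
```

```bash
python3 -c "
from tip import *
st();print(tcp(np.radians(69.3),np.array([-90.2,-9.1])));cv2.imwrite('pics/d11.png',cv2.resize(snapshot('side')[140:300,240:440],None,fx=4,fy=3.7))"
```

```text
stop xyz mm -51.2 0.4 109.7 tilt -31.01 side 0.1 xax.u 0.11 -0.003 t 17.1 op 0.0593 F [-0.2  0.4  2. ]
j [-4.9 41.  69.6 -9.5 99.  72.2]
[-49.8491 112.1604]
```

View pics/d11.png

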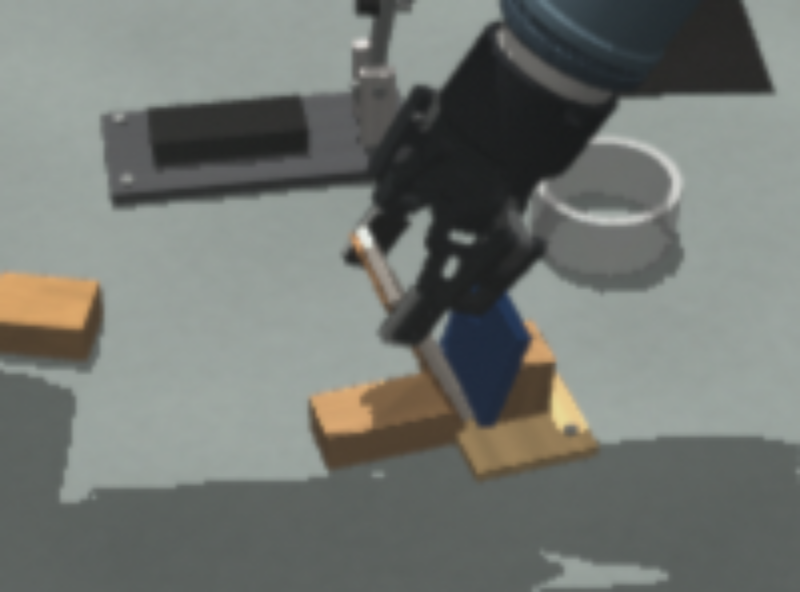

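Run:
```python
from tip import *
d=camera_info('side')
def W(x,y,z): return np.r_[O+u*x/1000+v*y/1000, z/1000]
def px(X):
    p=proj(d,X); return ((p-[240,140])*[4,3.7]).round(0)
for ph in (55,62,68.3):
    c,s=np.cos(np.radians(ph)),np.sin(np.radians(ph))
    A0=np.array([2.55*c-10*s,30]);B0=A0+10*np.array([s,c]);T=np.array([-c,s])*120
    print(ph,'B',[px(W(B0[0],y,B0[1])) for y in(-30,30)],'topA',[px(W(*(A0+T)[[0]],y,(A0+T)[1])) for y in (-30,30)])
```

```text
55 B [array([478., 412.]), array([443., 342.])] topA [array([341., 326.]), array([308., 254.])]
62 B [array([478., 413.]), array([442., 343.])] topA [array([363., 311.]), array([330., 240.])]
68.3 B [array([477., 414.]), array([442., 344.])] topA [array([385., 300.]), array([350., 228.])]
```

Request:
carry_out(steps="0 -1.7 -3.5 -2.5 0 0; 0 -1.7 -3.5 -2.5 0 0; 0 -1.8 -3.4 -2.5 0 0; 0 0 0 0 0 0; 0 0 0 0 0 0")

```text
time_s: 17.65
tcp_pos: [0.5961, 0.0174, 0.1152]
orientation: [[0.238, -0.76, -0.605], [-0.971, -0.188, -0.147], [-0.002, 0.622, -0.783]]
wrist_force: [0.1, -0.1, -1.8]
opening: 0.0592
```

```bash
python3 -c "
from tip import *
st();cv2.imwrite('pics/w12.png',snapshot('wrist'));cv2.imwrite('pics/d12.png',cv2.resize(snapshot('side')[140:300,240:440],None,fx=4,fy=3.7));cv2.imwrite('pics/s12.png',cv2.resize(snapshot('scene')[160:330,220:400],None,fx=4,fy=3.5))"
```

```text
stop xyz mm -41.5 0.3 115.2 tilt -38.49 side 0.05 xax.u 0.08 -0.002 t 17.65 op 0.0592 F [ 0.1 -0.1 -1.8]
j [ -3.9  47.4  61.2 -11.4 108.2  72.3]
```

View pics/d12.png

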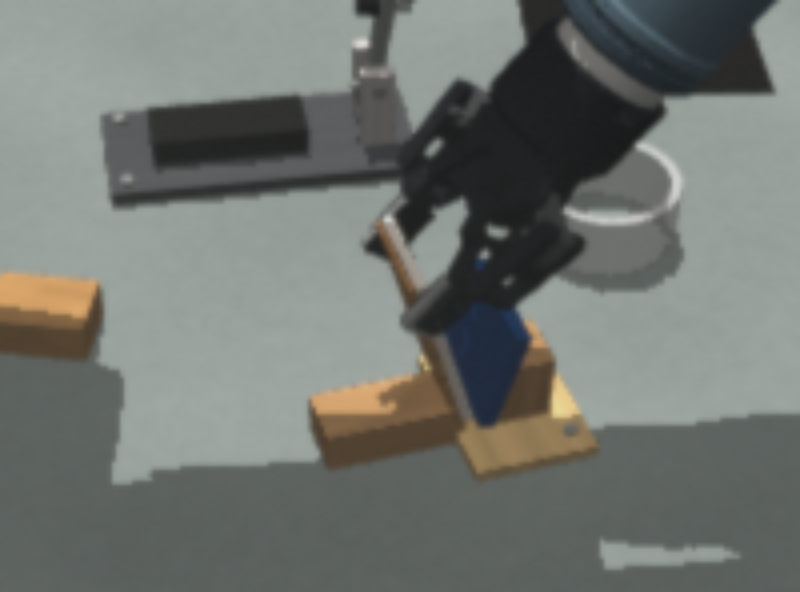

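View pics/s12.png

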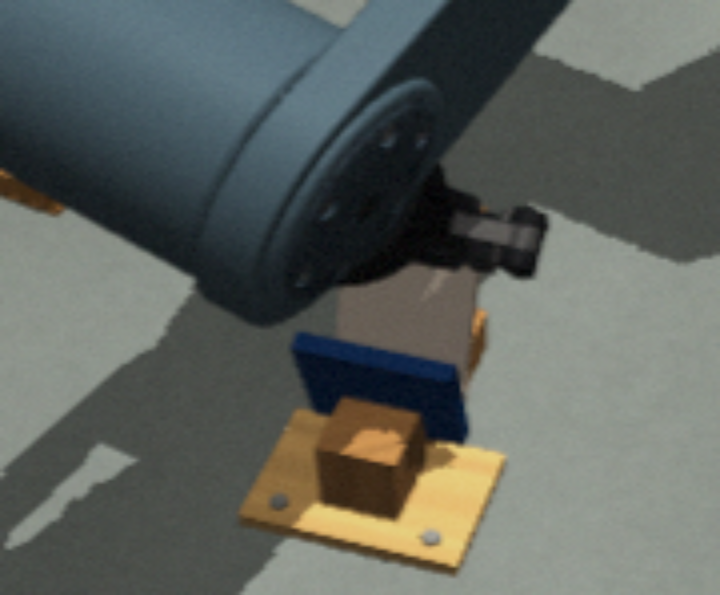

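View pics/w12.png

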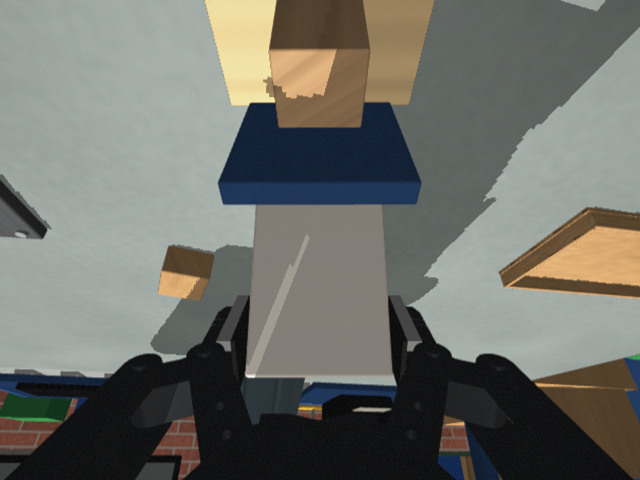

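Request:
carry_out(steps="0 -0.8 -0.6 -0.5 0 0; 0 -0.8 -0.6 -0.5 0 0; 0 0 0 0 0 0")

```text
time_s: 18.1
tcp_pos: [0.5984, 0.0179, 0.116]
orientation: [[0.238, -0.749, -0.619], [-0.971, -0.184, -0.151], [-0.001, 0.637, -0.771]]
wrist_force: [-0.7, 0.5, -1.6]
opening: 0.0593
```

```bash
python3 -c "
from tip import *
st()"
```

```text
stop xyz mm -39.0 0.1 116.0 tilt -39.55 side 0.02 xax.u 0.08 -0.001 t 18.1 op 0.0593 F [-0.7  0.5 -1.6]
j [ -3.8  48.4  59.8 -11.7 109.6  72.3]
```

Request:
carry_out(steps="0 -1.4 0.2 0 0 0; 0 -0.7 0.8 0 0 0; 0 0 0 0 0 0; 0 0 0 0 0 0")

```text
time_s: 18.5
tcp_pos: [0.599, 0.018, 0.1153]
orientation: [[0.238, -0.748, -0.62], [-0.971, -0.184, -0.151], [-0.001, 0.638, -0.77]]
wrist_force: [-3.0, -0.2, 5.5]
opening: 0.0594
```

```bash
python3 -c "
from tip import *
st();cv2.imwrite('pics/d13.png',cv2.resize(snapshot('side')[180:270,300:400],None,fx=8,fy=6.6,interpolation=2))"
```

```text
stop xyz mm -38.5 0.1 115.3 tilt -39.61 side 0.02 xax.u 0.06 -0.001 t 18.5 op 0.0594 F [-3.  -0.2  5.5]
j [ -3.7  48.6  59.6 -11.7 109.7  72.3]
```

View pics/d13.png

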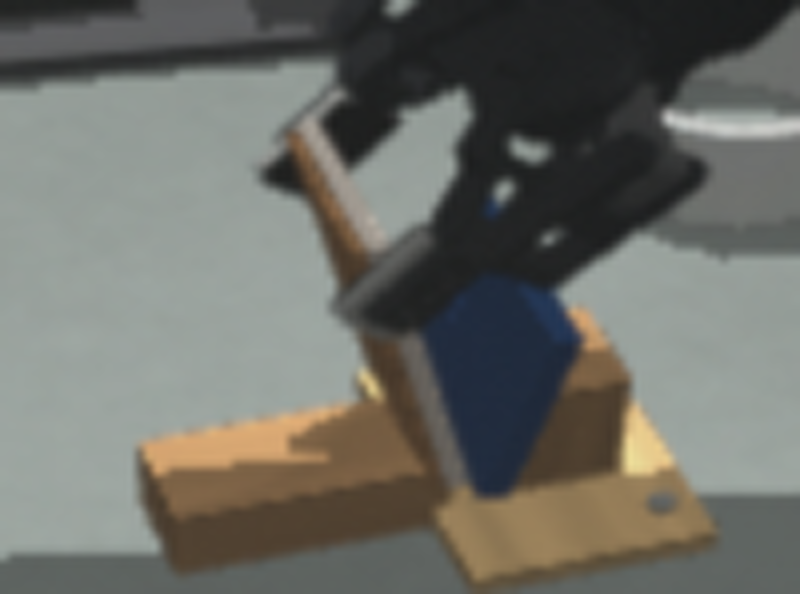

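Request:
carry_out(steps="0 0 0 0 0 0; 0 0 0 0 0 0; 0 0 0 0 0 0; 0 0 0 0 0 0; 0 0 0 0 0 0; 0 0 -8 0 0 0; 0 0 -20 0 0 0; 0 0 -30 0 0 0; 0 0 -30 0 0 0; 0 0 -20 0 0 0; 0 0 0 0 0 0; 0 0 0 0 0 0", hand=85)

```text
time_s: 19.75
tcp_pos: [0.6661, 0.0344, 0.1969]
orientation: [[0.238, -0.749, -0.618], [-0.971, -0.185, -0.151], [-0.001, 0.636, -0.771]]
wrist_force: [0.3, -0.7, -0.3]
opening: 0.0851
```

```bash
python3 -c "
from tip import *
st();cv2.imwrite('pics/w14.png',snapshot('wrist'));cv2.imwrite('pics/d14.png',cv2.resize(snapshot('side')[140:290,260:440],None,fx=4.4,fy=4))"
```

```text
stop xyz mm 30.6 0.2 196.9 tilt -39.51 side 0.01 xax.u 0.08 -0.001 t 19.75 op 0.0851 F [ 0.3 -0.7 -0.3]
j [ -2.4  53.8  41.  -12.1 122.9  70.7]
```

View pics/d14.png

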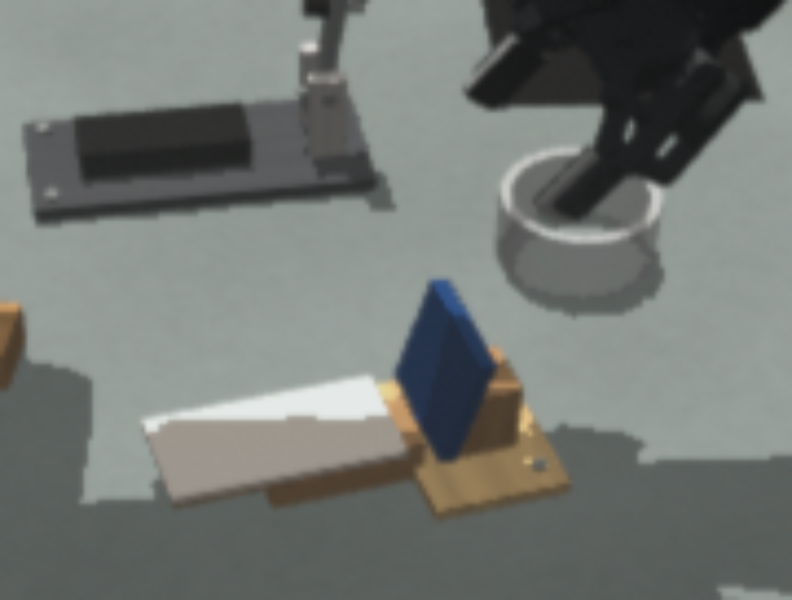

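View pics/w14.png

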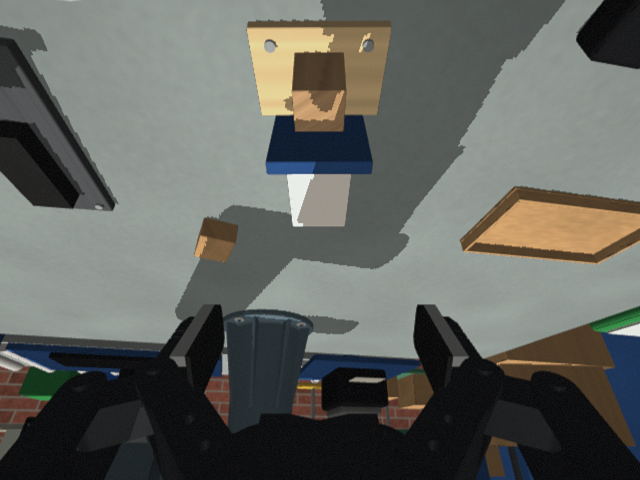

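Run:
```python
from tip import *
d=camera_info('side')
for c in [(370,376),(411,453),(178,503),(143,420)]:
    p=plane(d,(c[0]/4.4+260,c[1]/4+140),.04)[:2]-O;print((p@u*1000).round(1),(p@v*1000).round(1))
w=camera_info('wrist')
```

```text
-15.8 25.4
-14.6 -35.4
-132.1 -37.1
-133.8 25.6
```

Request:
carry_out(steps="0 16.2 13.4 7.9 0 0; 0 17.9 11 7.9 0 0; 0 19.2 8.4 7.9 0 0; 0 20.2 5.7 7.9 0 0; 0 20.8 2.9 7.9 0 0; 0 0 0 0 0 0; 0 0 0 0 0 0")

```text
time_s: 20.55
tcp_pos: [0.5632, 0.0095, 0.1978]
orientation: [[0.237, -0.971, -0.013], [-0.971, -0.237, -0.001], [-0.002, 0.013, -1.0]]
wrist_force: [1.8, -0.4, 1.1]
opening: 0.085
```

Run:
```python
from tip import *
st();w=camera_info('wrist');im=snapshot('wrist');cv2.imwrite('pics/w15.png',im)
m=(im.min(2)>140).astype(np.uint8)
cs,_=cv2.findContours(m,cv2.RETR_EXTERNAL,cv2.CHAIN_APPROX_NONE)
for c in cs:
  if 2500<cv2.contourArea(c)<30000:
    P=np.array([plane(w,p,.04)[:2] for p in c[:,0].astype(float)])-O
    P=np.c_[P@u,P@v].astype(np.float32)*1000
    print(cv2.boundingRect(c),cv2.minAreaRect(P))
```

```text
stop xyz mm -75.2 0.3 197.8 tilt -0.72 side 0.12 xax.u 0.03 -0.002 t 20.55 op 0.085 F [ 1.8 -0.4  1.1]
j [-11.   11.2  95.1  -0.2  74.4  65.3]
(285, 149, 69, 126) ((-73.32498168945312, 0.6986770629882812), (59.350215911865234, 118.91020202636719), 89.91764831542969)
```

View pics/w15.png

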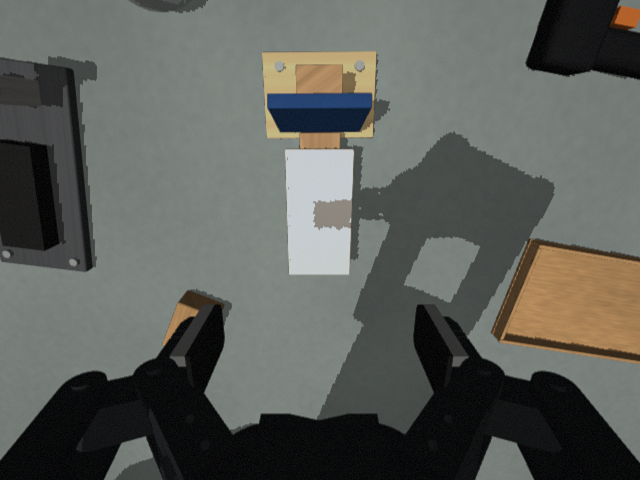

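Request:
carry_out(steps="0 0 0 4.8 0 0; 0 0 0 4.8 0 0; 0 0 0 4.8 0 0; 0 0 0 4.8 0 0; 0 0 0 4.8 0 0; 0 0 0 4.8 0 0; 0 0 0 4.8 0 0; 0 0 0 4.8 0 0; 0 0 0 0 0 0")

```text
time_s: 21.5
tcp_pos: [0.5655, 0.0094, 0.1969]
orientation: [[0.238, -0.769, 0.593], [-0.971, -0.186, 0.148], [-0.004, -0.611, -0.791]]
wrist_force: [-0.7, 0.8, -0.6]
opening: 0.0849
```

Run:
```python
from tip import *
st()
```

```text
stop xyz mm -73.0 -0.3 196.9 tilt 37.69 side 0.22 xax.u 0.07 -0.004 t 21.5 op 0.0849 F [-0.7  0.8 -0.6]
j [-23.9  -9.1 124.4  36.4  39.3  29. ]
```

Request:
carry_out(steps="-0.8 10 10 0 0.3 0; 0 20 19 0 0 0; 0 24 23 0 0 0; 0 24 23 0 0 0; 0 22 21 0 0 0; 0 14 14 0 0 0; 0 9 8 0 0 0; 0 4 4 0 0 0; 0 2 2 0 0 0; 0 0 0 0 0 0; 0 0 0 0 0 0")

```text
time_s: 22.6
tcp_pos: [0.5418, 0.0037, 0.0218]
orientation: [[0.236, -0.767, 0.597], [-0.972, -0.188, 0.143], [0.003, -0.613, -0.79]]
wrist_force: [-0.3, -0.8, 0.8]
opening: 0.0852
```

Run:
```python
from tip import *
st();cv2.imwrite('pics/w16.png',snapshot('wrist'))
```

```text
stop xyz mm -97.4 -0.2 21.8 tilt 37.84 side -0.15 xax.u -0.03 0.003 t 22.6 op 0.0852 F [-0.3 -0.8  0.8]
j [-26.2  13.2 130.7  78.1  23.6 -20.5]
```

View pics/w16.png

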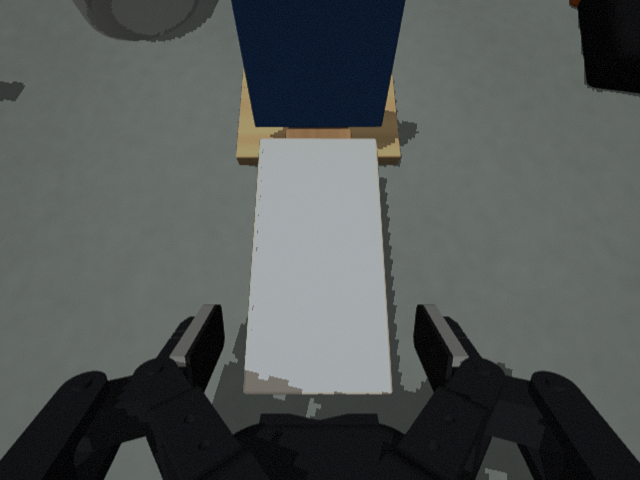

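Request:
carry_out(steps="0 0 0 0 0 0; 0 0 0 0 0 0; 0 0 0 0 0 0; 0 0 0 0 0 0; 0 0 0 0 0 0; 0 0 0 0 0 0; 0 -3.2 2.5 0 0 0; 0 -3.2 2.5 0 0 0; 0 -2.4 1.8 0 0 0; 0 -1.2 0.9 0 0 0; 0 -0.8 0.6 0 0 0; 0 0 0 0 0 0", hand=52, force=40)

```text
time_s: 23.85
tcp_pos: [0.5539, 0.0066, 0.0219]
orientation: [[0.235, -0.767, 0.597], [-0.972, -0.188, 0.141], [0.004, -0.613, -0.79]]
wrist_force: [-10.0, -2.7, 12.8]
opening: 0.059
```

Run:
```python
from tip import *
st();cv2.imwrite('pics/w17.png',snapshot('wrist'))
```

```text
stop xyz mm -85.0 -0.2 21.9 tilt 37.83 side -0.23 xax.u -0.12 0.004 t 23.85 op 0.059 F [-10.   -2.7  12.8]
j [-24.8  14.3 129.1  77.6  22.8 -18.8]
```

View pics/w17.png

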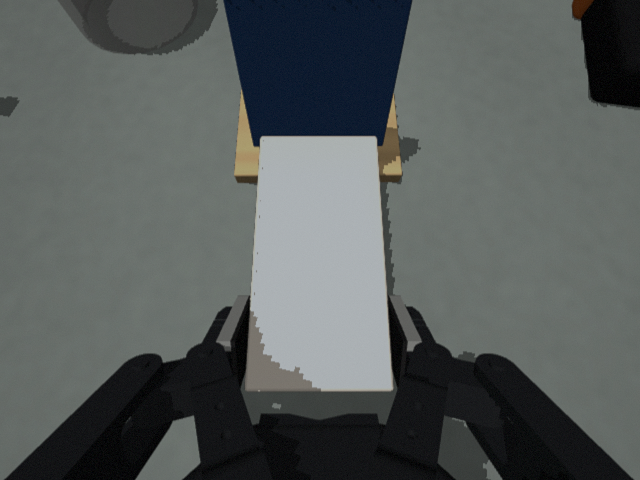

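Run:
```python
from tip import *
rows([-85,21.9],37.83,np.linspace(0,88.4,27),np.array([-85,-8.1]))
```

```text
0 -2.7 -5.0 -3.40 0 0; 0 -2.7 -4.8 -3.40 0 0; 0 -2.8 -4.2 -3.40 0 0; 0 -2.8 -4.2 -3.40 0 0; 0 -2.4 -4.4 -3.40 0 0; 0 -2.3 -4.4 -3.40 0 0; 0 -2.3 -4.4 -3.40 0 0; 0 -2.3 -4.3 -3.40 0 0; 0 -2.3 -4.3 -3.40 0 0; 0 -2.3 -4.3 -3.40 0 0; 0 -2.3 -4.2 -3.40 0 0; 0 -2.3 -4.2 -3.40 0 0; 0 -2.3 -4.2 -3.40 0 0; 0 -2.3 -4.1 -3.40 0 0; 0 -2.3 -4.1 -3.40 0 0; 0 -2.4 -4.1 -3.40 0 0; 0 -2.4 -4.1 -3.40 0 0; 0 -2.4 -4.0 -3.40 0 0; 0 -2.5 -4.0 -3.40 0 0; 0 -2.5 -4.0 -3.40 0 0; 0 -2.5 -4.0 -3.40 0 0; 0 -2.6 -4.0 -3.40 0 0; 0 -2.6 -4.0 -3.40 0 0; 0 -2.6 -4.0 -3.40 0 0; 0 -2.7 -4.0 -3.40 0 0; 0 -2.7 -4.1 -3.40 0 0;
```

Request:
carry_out(steps="0 -2.7 -5 -3.4 0 0; 0 -2.7 -4.8 -3.4 0 0; 0 -2.8 -4.2 -3.4 0 0; 0 -2.8 -4.2 -3.4 0 0; 0 -2.4 -4.4 -3.4 0 0; 0 -2.3 -4.4 -3.4 0 0; 0 -2.3 -4.4 -3.4 0 0; 0 -2.3 -4.3 -3.4 0 0; 0 -2.3 -4.3 -3.4 0 0; 0 -2.3 -4.3 -3.4 0 0; 0 -2.3 -4.2 -3.4 0 0; 0 -2.3 -4.2 -3.4 0 0")

```text
time_s: 25.1
tcp_pos: [0.5621, 0.0108, 0.0769]
orientation: [[0.239, -0.971, -0.022], [-0.971, -0.239, -0.003], [-0.002, 0.022, -1.0]]
wrist_force: [0.1, 0.2, -0.9]
opening: 0.0588
```

Request:
carry_out(steps="0 -2.3 -4.2 -3.4 0 0; 0 -2.3 -4.1 -3.4 0 0; 0 -2.3 -4.1 -3.4 0 0; 0 -2.4 -4.1 -3.4 0 0; 0 -2.4 -4.1 -3.4 0 0; 0 -2.4 -4 -3.4 0 0; 0 -2.5 -4 -3.4 0 0; 0 -2.5 -4 -3.4 0 0; 0 -2.5 -4 -3.4 0 0; 0 0 0 0 0 0; 0 0 0 0 0 0")

```text
time_s: 26.2
tcp_pos: [0.591, 0.0178, 0.1062]
orientation: [[0.239, -0.825, -0.512], [-0.971, -0.205, -0.124], [-0.002, 0.527, -0.85]]
wrist_force: [-1.3, 0.1, 3.5]
opening: 0.059
```

Run:
```python
from tip import *
st();print(tcp(np.radians(71.4),np.array([-85,-8.1])))
```

```text
stop xyz mm -46.2 1.8 106.2 tilt -31.8 side 0.04 xax.u 0.15 -0.002 t 26.2 op 0.059 F [-1.3  0.1  3.5]
j [-4.6 42.4 68.1 -9.6 99.9 72.4]
[-44.4528 108.9767]
```

Request:
carry_out(steps="0.4 -2.6 -4.3 -3.4 0 0; 0.4 -2.6 -4.3 -3.4 0 0; 0.4 -2.6 -4.2 -3.4 0 0; 0.3 -2.7 -4 -3.4 0 0; 0 -2.7 -4.1 -3.4 0 0; 0 0 0 0 0 0; 0 0 0 0 0 0")

```text
time_s: 26.9
tcp_pos: [0.6138, 0.022, 0.1138]
orientation: [[0.239, -0.639, -0.731], [-0.971, -0.159, -0.178], [-0.003, 0.752, -0.659]]
wrist_force: [-1.8, 0.7, 1.0]
opening: 0.0588
```

Run:
```python
from tip import *
st();print(tcp(np.radians(86.6),np.array([-85,-8.1])))
cv2.imwrite('pics/w18.png',snapshot('wrist'));cv2.imwrite('pics/d18.png',cv2.resize(snapshot('side')[180:270,300:400],None,fx=8,fy=6.6,interpolation=2))
```

```text
stop xyz mm -23.2 0.5 113.8 tilt -48.79 side -0.01 xax.u 0.14 -0.003 t 26.9 op 0.0588 F [-1.8  0.7  1. ]
j [ -2.6  57.8  48.1 -14.3 120.9  71.4]
[-23.958 115.37 ]
```

View pics/d18.png

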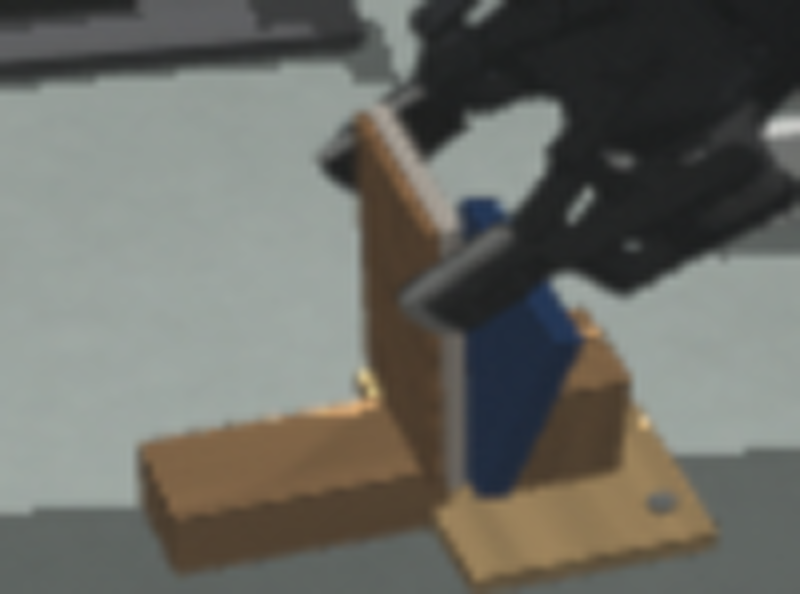

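View pics/w18.png

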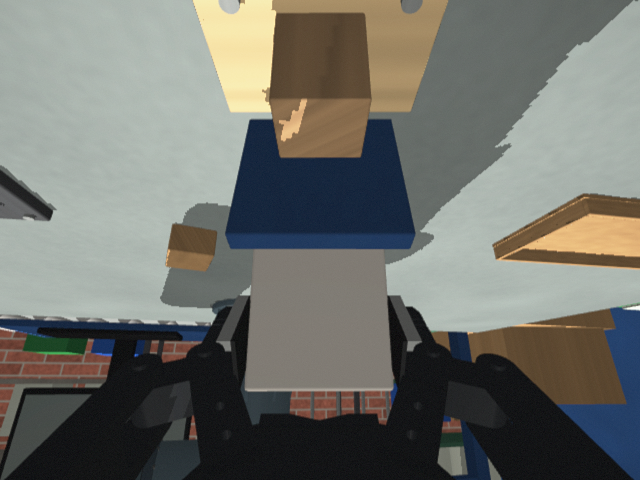

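Run:
```python
import tip
from tip import *
def A2(ph):
    if ph<np.pi/2: return np.array([2.55*np.cos(ph)-10*np.sin(ph)-.3,30.5])
    return np.array([-10*np.sin(ph)-.3,30.5-10*np.cos(ph)])
tip.A=A2
rows([-23.2,114.3],-48.79,np.linspace(86.6,104.6,7),np.array([-85,-8.1]))
print(tcp(np.radians(104.3),np.array([-85,-8.1])))
```

```text
0 -1.9 -3.9 -3.00 0 0; 0 -2.1 -4.0 -3.00 0 0; 0 -2.1 -4.0 -3.00 0 0; 0 -2.1 -4.0 -3.00 0 0; 0 -2.1 -4.0 -3.00 0 0; 0 -2.1 -4.0 -3.00 0 0; 
[  3.1557 117.337 ]
```

Request:
carry_out(steps="0 -1.9 -3.9 -3 0 0; 0 -2.1 -4 -3 0 0; 0 -2.1 -4 -3 0 0; 0 -2.1 -4 -3 0 0; 0 0 0 0 0 0; 0 0 0 0 0 0")

```text
time_s: 27.6
tcp_pos: [0.6309, 0.0261, 0.1163]
orientation: [[0.239, -0.474, -0.847], [-0.971, -0.12, -0.207], [-0.003, 0.872, -0.489]]
wrist_force: [-1.9, 0.3, -2.2]
opening: 0.059
```

Run:
```python
from tip import *
st()
```

```text
stop xyz mm -5.6 0.4 116.3 tilt -60.7 side -0.06 xax.u 0.16 -0.003 t 27.6 op 0.059 F [-1.9  0.3 -2.2]
j [ -1.6  70.2  31.7 -19.5 136.2  67.8]
```

Request:
carry_out(steps="0 -2.1 -3.8 -2.9 0 0; 0 -2.1 -3.8 -2.9 0 0; 0 0 0 0 0 0; 0 0 0 0 0 0")

```text
time_s: 28.0
tcp_pos: [0.639, 0.0282, 0.1162]
orientation: [[0.239, -0.386, -0.891], [-0.971, -0.098, -0.218], [-0.003, 0.917, -0.398]]
wrist_force: [-5.4, -0.2, -1.4]
opening: 0.0588
```

Run:
```python
from tip import *
st()
cv2.imwrite('pics/d19.png',cv2.resize(snapshot('side')[180:270,300:400],None,fx=8,fy=6.6,interpolation=2))
```

```text
stop xyz mm 2.8 0.5 116.2 tilt -66.54 side -0.06 xax.u 0.15 -0.003 t 28.0 op 0.0588 F [-5.4 -0.2 -1.4]
j [ -1.2  77.1  22.3 -23.9 144.   64. ]
```

View pics/d19.png

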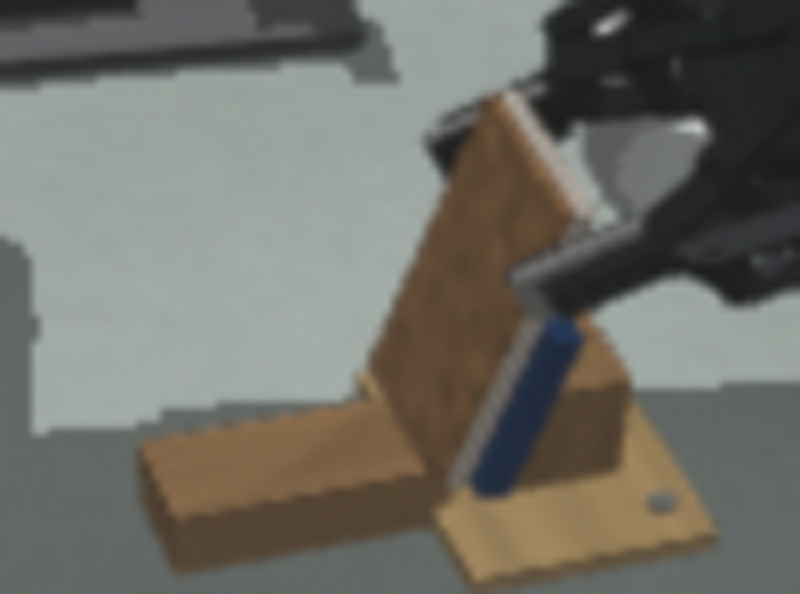

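Request:
carry_out(steps="0 -0.9 0.4 0 0 0; 0 0 0 0 0 0")

```text
time_s: 28.25
tcp_pos: [0.639, 0.0281, 0.1162]
orientation: [[0.239, -0.386, -0.891], [-0.971, -0.098, -0.218], [-0.003, 0.917, -0.399]]
wrist_force: [-6.4, -0.4, -0.5]
opening: 0.0593
```

Request:
carry_out(steps="0 0 0 0 0 0; 0 0 0 0 0 0; 0 0 0 0 0 0; 0 0 0 0 0 0; 0 0 0 0 0 0; 0 5 -2 0 0 0; 0 10 -4 0 0 0; 0 15 -6 0 0 0; 0 20 -8 0 0 0; 0 20 -8 0 0 0; 0 10 -4 0 0 0; 0 0 0 0 0 0", hand=85)

```text
time_s: 29.45
tcp_pos: [0.638, 0.0274, 0.2062]
orientation: [[0.239, -0.392, -0.888], [-0.971, -0.097, -0.218], [-0.001, 0.915, -0.404]]
wrist_force: [0.4, 0.0, -0.7]
opening: 0.0849
```

Run:
```python
from tip import *
st()
cv2.imwrite('pics/d20.png',cv2.resize(snapshot('side')[150:280,270:430],None,fx=5,fy=4.6,interpolation=2))
```

```text
stop xyz mm 1.7 0.0 206.2 tilt -66.18 side -0.1 xax.u 0.13 -0.001 t 29.45 op 0.0849 F [ 0.4  0.  -0.7]
j [ -1.3  70.4  24.1 -26.8 148.1  60.5]
```

View pics/d20.png

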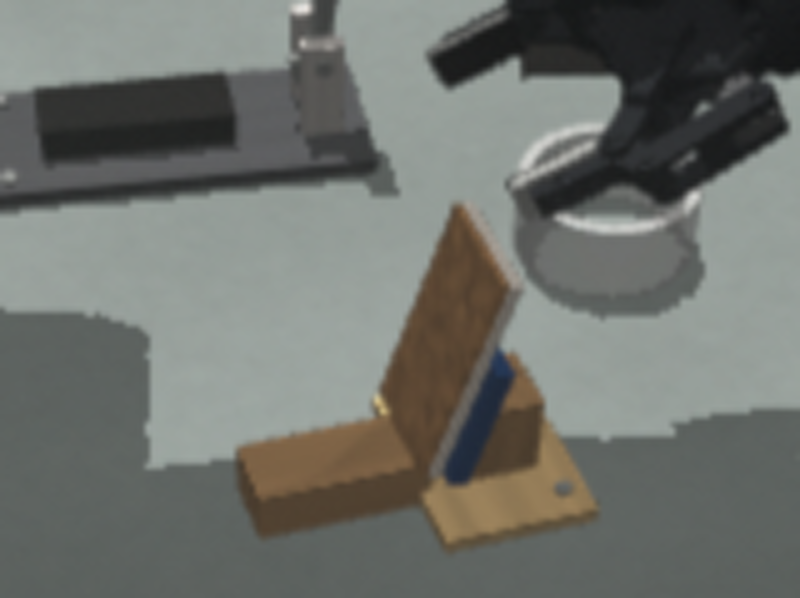

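```bash
cat > seg.py <<'E'
from h import *
def seg(p0,t0,p1,t1,n,ease=True):
    p=np.array(p0,float);t=t0;out=[]
    for i in range(1,n+1):
        a=i/n; 
        q=np.array(p0)+(np.array(p1)-np.array(p0))*a;T=np.radians(t);tn=t0+(t1-t0)*a
        d=q-p;y=np.array([-np.cos(T),-np.sin(T)]);z=np.array([np.sin(T),-np.cos(T)])
        out.append('0 %.1f %.1f %.2f 0 0'%(d@y,d@z,tn-t));p=q;t=tn
    print('; '.join(out))
E
python3 -c "
from seg import *
seg([1.7,206.2],-66.2,[-60,240],-2,9)
seg([-60,240],-2,[-60,230],52,9)"
```

```text
0 6.2 4.8 7.13 0 0; 0 6.7 3.9 7.13 0 0; 0 7.2 3.1 7.13 0 0; 0 7.5 2.2 7.13 0 0; 0 7.7 1.2 7.13 0 0; 0 7.8 0.2 7.13 0 0; 0 7.8 -0.7 7.13 0 0; 0 7.6 -1.7 7.13 0 0; 0 7.4 -2.6 7.13 0 0
0 -0.0 1.1 6.00 0 0; 0 0.1 1.1 6.00 0 0; 0 0.2 1.1 6.00 0 0; 0 0.3 1.1 6.00 0 0; 0 0.4 1.0 6.00 0 0; 0 0.5 1.0 6.00 0 0; 0 0.6 0.9 6.00 0 0; 0 0.7 0.9 6.00 0 0; 0 0.8 0.8 6.00 0 0
```

Request:
carry_out(steps="0 6.2 4.8 7.1 0 0; 0 6.7 3.9 7.1 0 0; 0 7.2 3.1 7.1 0 0; 0 7.5 2.2 7.1 0 0; 0 7.7 1.2 7.1 0 0; 0 7.8 0.2 7.1 0 0; 0 7.8 -0.7 7.1 0 0; 0 7.6 -1.7 7.1 0 0; 0 7.4 -2.6 7.1 0 0; 0 0 0 0 0 0")

```text
time_s: 30.5
tcp_pos: [0.5737, 0.0128, 0.2359]
orientation: [[0.238, -0.97, -0.046], [-0.971, -0.238, -0.007], [-0.004, 0.046, -0.999]]
wrist_force: [-0.2, 0.4, -1.2]
opening: 0.0848
```

Request:
carry_out(steps="0 0 1.1 5 0 0; 0 0.1 1.1 5 0 0; 0 0.2 1.1 5 0 0; 0 0.3 1.1 5 0 0; 0 0.4 1 5 0 0; 0 0.5 1 5 0 0; 0 0.6 1 5 0 0; 0 0.6 1 5 0 0; 0 0 0 5 0 0; 0 0 0 5 0 0; 0 0 0 0 0 0; 0 0 0 0 0 0")

```text
time_s: 31.7
tcp_pos: [0.5772, 0.0124, 0.227]
orientation: [[0.239, -0.661, 0.712], [-0.971, -0.159, 0.178], [-0.004, -0.734, -0.68]]
wrist_force: [0.9, -0.1, -0.6]
opening: 0.0851
```

Run:
```python
from tip import *
st();cv2.imwrite('pics/w21.png',snapshot('wrist'))
cv2.imwrite('pics/d21.png',cv2.resize(snapshot('side')[80:280,200:440],None,fx=3.3,fy=3))
```

```text
stop xyz mm -61.0 -0.2 227.0 tilt 47.19 side 0.26 xax.u 0.13 -0.004 t 31.7 op 0.0851 F [ 0.9 -0.1 -0.6]
j [-26.7 -12.6 127.9  51.8  37.6  14.7]
```

View pics/w21.png

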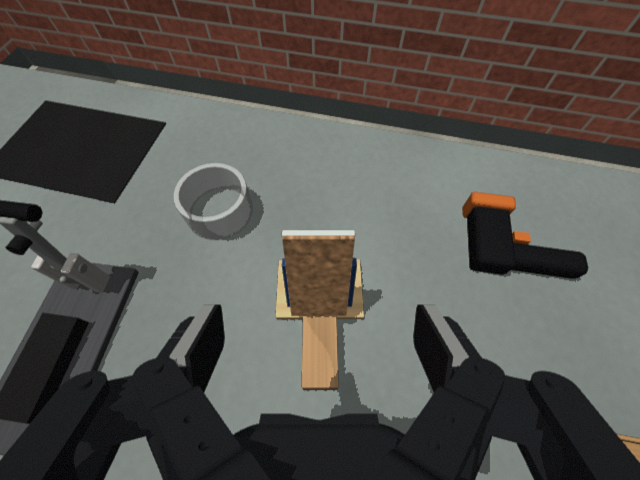

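View pics/d21.png

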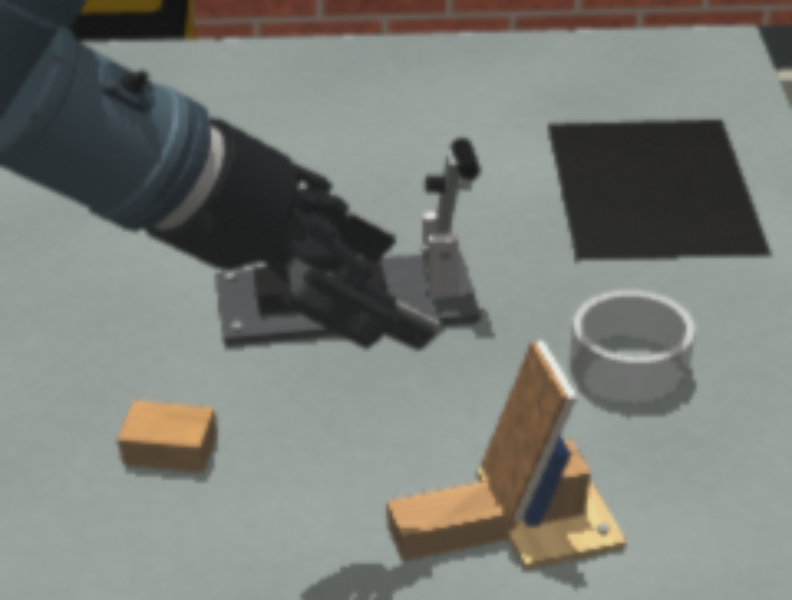

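```bash
python3 -c "
from seg import *
w=camera_info('wrist')
for y in(-30,30):
  for p in [(20,148.8),(29.7,146.3)]:
    print(y,p,proj(w,np.r_[O+u*p[0]/1e3+v*y/1e3,p[1]/1e3]).round(1))
seg([-61,227],47.2,[-27,170],56,5)
seg([-27,170],55,[30,130],55,5)"
```

```text
-30 (20, 148.8) [356.5 239.6]
-30 (29.7, 146.3) [355.6 230.7]
30 (20, 148.8) [281.7 239.4]
30 (29.7, 146.3) [282.7 230.5]
0 3.7 12.7 1.76 0 0; 0 4.1 12.6 1.76 0 0; 0 4.5 12.5 1.76 0 0; 0 4.9 12.3 1.76 0 0; 0 5.3 12.2 1.76 0 0
0 0.0 13.9 0.00 0 0; 0 0.0 13.9 0.00 0 0; 0 0.0 13.9 0.00 0 0; 0 0.0 13.9 0.00 0 0; 0 0.0 13.9 0.00 0 0
```

Request:
carry_out(steps="0 3.7 12.7 1.8 0.3 0; 0 4.1 12.6 1.8 0 0; 0 4.5 12.5 1.8 0 0; 0 4.9 12.3 1.8 0 0; 0 5.3 12.2 1.8 0 0; 0 0 0 0 0 0; 0 0 0 0 0 0")

```text
time_s: 32.5
tcp_pos: [0.6109, 0.0211, 0.171]
orientation: [[0.237, -0.539, 0.808], [-0.972, -0.131, 0.197], [-0.0, -0.832, -0.555]]
wrist_force: [0.4, -0.8, 0.9]
opening: 0.085
```

Run:
```python
from tip import *
st();cv2.imwrite('pics/w22.png',snapshot('wrist'))
```

```text
stop xyz mm -26.2 0.3 171.0 tilt 56.31 side 0.01 xax.u 0.0 -0.0 t 32.5 op 0.085 F [ 0.4 -0.8  0.9]
j [-26.1   0.7 130.6  90.5  32.2 -25.4]
```

View pics/w22.png

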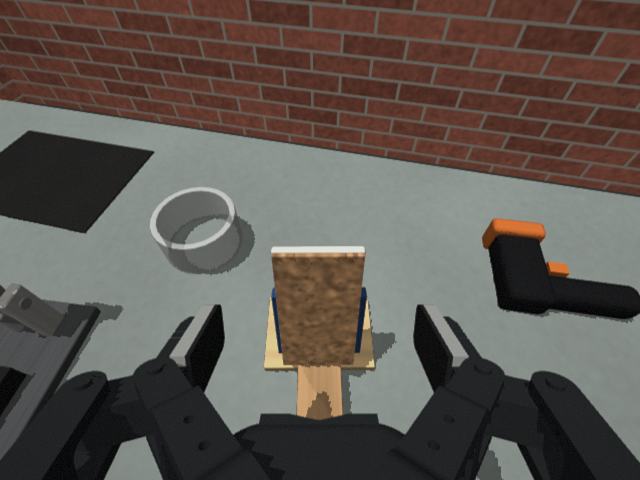

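Request:
carry_out(steps="0 0.5 10 0 0 0; 0 0.5 18 0 0 0; 0 0.5 18 0 0 0; 0 0.5 13 0 0 0; 0 0.5 7 0 0 0; 0 0 3.4 0 0 0; 0 0 0 0 0 0; 0 0 0 0 0 0")

```text
time_s: 33.35
tcp_pos: [0.6652, 0.0339, 0.131]
orientation: [[0.236, -0.537, 0.81], [-0.972, -0.131, 0.196], [0.001, -0.833, -0.553]]
wrist_force: [0.8, -0.6, -0.1]
opening: 0.0853
```

Run:
```python
from tip import *
st();cv2.imwrite('pics/w23.png',snapshot('wrist'))
cv2.imwrite('pics/d23.png',cv2.resize(snapshot('side')[150:280,270:430],None,fx=5,fy=4.6,interpolation=2))
```

```text
stop xyz mm 29.6 -0.2 131.0 tilt 56.42 side -0.1 xax.u -0.07 0.001 t 33.35 op 0.0853 F [ 0.8 -0.6 -0.1]
j [-20.8  13.1 123.5 104.3  29.  -37.1]
```

View pics/d23.png

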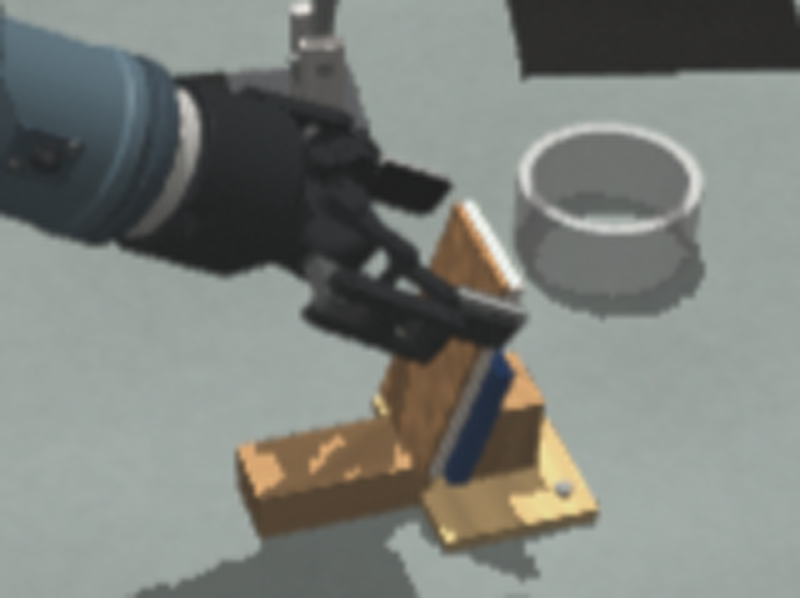

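View pics/w23.png

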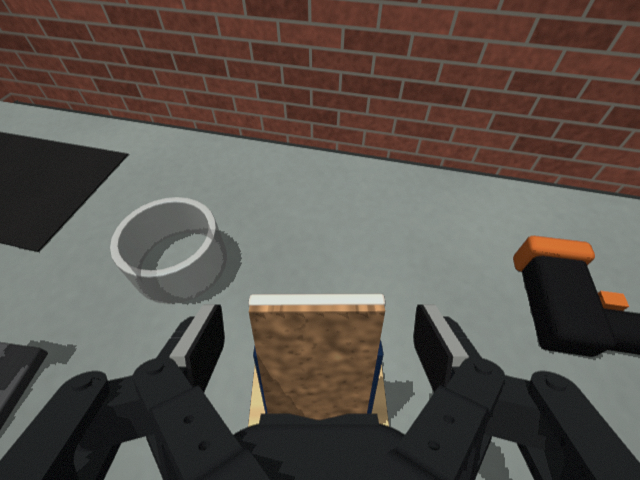

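Run:
```python
from tip import *
d=camera_info('side')
def px(x,y,z): 
    p=proj(d,np.r_[O+u*x/1e3+v*y/1e3,z/1e3]); return ((p-[300,180])*[8,6.6]).round(0)
dd=np.array([-.752,-.659]);e=np.array([-.659,.752])
T=np.array([-23.2,113.8])
for de in (0,4,8,12):
    for y in (-29.5,-43,):
        print(de,y,[px((T-de*dd+s*e)[0],y+.5,(T-de*dd+s*e)[1]) for s in (11,-11)])
# d19 pose
print('d19')
dd=np.array([-.917,-.398]);e=np.array([-.398,.917]);T=np.array([2.8,116.2])
for de in (0,4,8,12):
    for y in (-29.5,-43,):
        print(de,y,[px((T-de*dd+s*e)[0],y+.5,(T-de*dd+s*e)[1]) for s in (11,-11)])
```

```text
0 -29.5 [array([372., 299.]), array([424., 328.])]
0 -43 [array([389., 329.]), array([441., 358.])]
4 -29.5 [array([383., 291.]), array([435., 320.])]
4 -43 [array([400., 321.]), array([452., 350.])]
8 -29.5 [array([395., 283.]), array([447., 312.])]
8 -43 [array([412., 313.]), array([464., 342.])]
12 -29.5 [array([407., 275.]), array([458., 304.])]
12 -43 [array([424., 305.]), array([476., 334.])]
d19
0 -29.5 [array([480., 271.]), array([509., 312.])]
0 -43 [array([498., 300.]), array([527., 341.])]
4 -29.5 [array([494., 265.]), array([523., 306.])]
4 -43 [array([512., 294.]), array([540., 335.])]
8 -29.5 [array([508., 259.]), array([536., 300.])]
8 -43 [array([526., 288.]), array([554., 329.])]
12 -29.5 [array([522., 253.]), array([550., 294.])]
12 -43 [array([540., 282.]), array([568., 323.])]
```

Request:
carry_out(steps="0 0 1 0 0 0; 0 0 0 0 0 0; 0 0 0 0 0 0; 0 0 0 0 0 0; 0 0 0 0 0 0; 0 0 0 0 0 0; 0 0 0 0 0 0", hand=50, force=60)

```text
time_s: 34.15
tcp_pos: [0.6661, 0.034, 0.13]
orientation: [[0.235, -0.538, 0.81], [-0.972, -0.131, 0.195], [0.001, -0.833, -0.553]]
wrist_force: [-5.7, -0.6, 4.9]
opening: 0.0585
```

Run:
```python
from tip import *
st()
cv2.imwrite('pics/d24.png',cv2.resize(snapshot('side')[180:270,300:400],None,fx=8,fy=6.6,interpolation=2))
```

```text
stop xyz mm 30.5 -0.2 130.0 tilt 56.4 side -0.1 xax.u -0.08 0.001 t 34.15 op 0.0585 F [-5.7 -0.6  4.9]
j [-20.7  13.4 123.4 104.6  29.  -37.3]
```

View pics/d24.png

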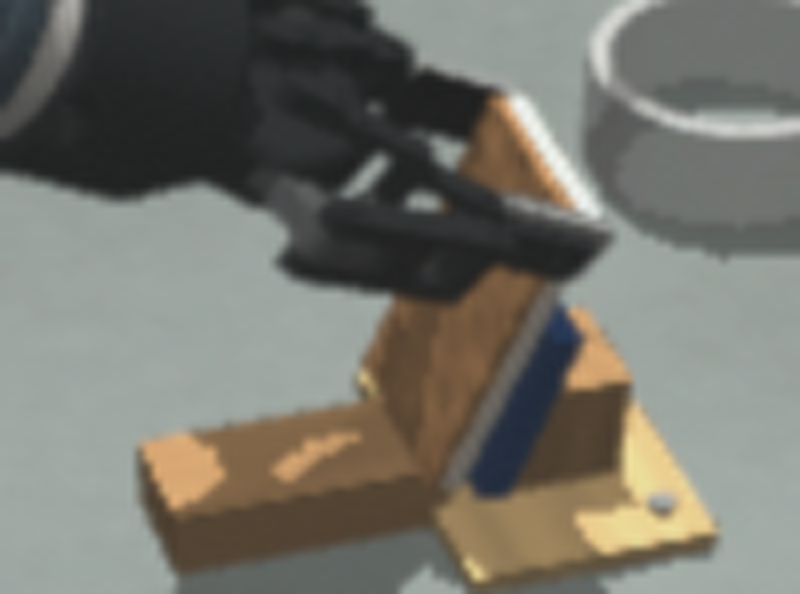

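Request:
carry_out(steps="0 -4 -2.7 0 0 0; 0 -9 -6 0 0 0; 0 -16 -11 0 0 0; 0 -20 -14 0 0 0; 0 -20 -14 0 0 0; 0 -10 -7 0 0 0; 0 0 0 0 0 0")

```text
time_s: 34.9
tcp_pos: [0.665, 0.0336, 0.2284]
orientation: [[0.236, -0.535, 0.811], [-0.972, -0.133, 0.195], [0.003, -0.834, -0.551]]
wrist_force: [0.3, -0.6, -2.3]
opening: 0.0583
```

Run:
```python
from tip import *
st()
cv2.imwrite('pics/s25.png',snapshot('scene'));cv2.imwrite('pics/d25.png',snapshot('side'))
a=cv2.imread('pics/s25.png')[145:225,140:280];b=cv2.imread('pics/d25.png')[335:480,265:365]
o=np.zeros((600,800,3),np.uint8)
o[:228,:399]=cv2.resize(a,(399,228),interpolation=2);o[:580,400:800]=cv2.resize(b,(400,580),interpolation=2)
o[300:600,:399]=cv2.resize(cv2.imread('pics/d25.png')[60:290,200:500],(399,300))
cv2.imwrite('pics/z25.png',o)
```

```text
stop xyz mm 29.4 -0.3 228.4 tilt 56.56 side -0.15 xax.u -0.05 0.003 t 34.9 op 0.0583 F [ 0.3 -0.6 -2.3]
j [-20.8   0.1 122.2  78.3  28.7  -7.6]
```

View pics/z25.png

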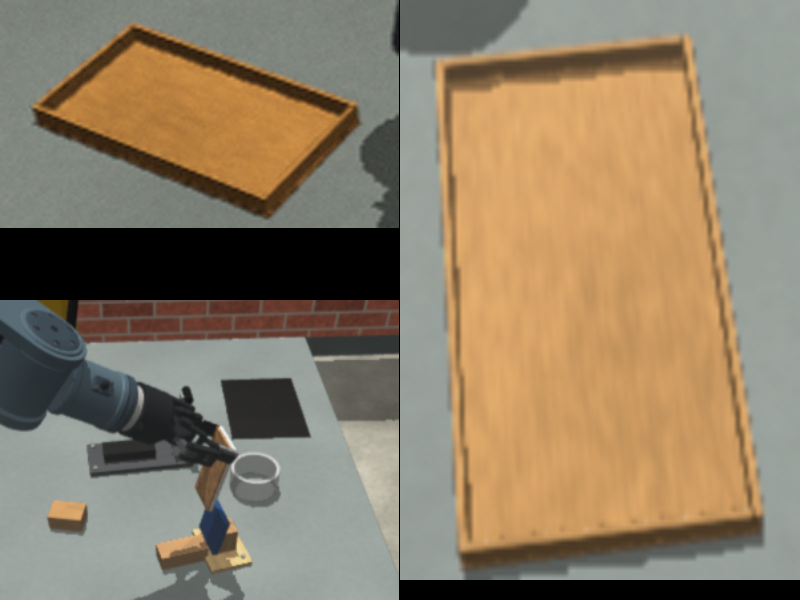

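Run:
```python
from tip import *
s=camera_info('scene');d=camera_info('side')
L={'-+':((265.3,181.5),(274.25,350.5)),'++':((234,217.3),(337.5,344.5)),'+-':((152.3,183.6),(355.5,464)),'--':((186.7,154.8),(280.75,472.5))}
Q={}
for k,(a,b) in L.items():
    Q[k]=tri([(s,a),(d,b)]);print(k,Q[k],plane(s,a,.02)[:2],plane(d,b,.02)[:2])
print(np.mean(list(Q.values()),0))
an=lambda v:np.degrees(np.arctan2(v[1],v[0]))
print(an(Q['-+']-Q['--'])-90,an(Q['++']-Q['+-'])-90,an(Q['++']-Q['-+']),an(Q['+-']-Q['--']))
```

```text
-+ [ 0.4633 -0.224   0.0149] [ 0.4664 -0.2197] [ 0.4649 -0.2281]
++ [ 0.5825 -0.2142  0.0098] [ 0.5887 -0.2058] [ 0.5828 -0.2212]
+- [ 0.5961 -0.4343  0.0122] [ 0.6003 -0.4251] [ 0.5967 -0.4378]
-- [ 0.4788 -0.4417  0.0122] [ 0.4851 -0.4328] [ 0.4798 -0.4447]
[ 0.5302 -0.3285  0.0123]
4.078499794635647 3.5378264928130534 4.746496802542028 3.6209291946335775
```

```bash
python3 -c "
from seg import *
seg([29.4,228.4],56.5,[0,260],-19.2,12)"
```

```text
0 -0.8 -3.5 -6.31 0 0; 0 -0.5 -3.6 -6.31 0 0; 0 -0.1 -3.6 -6.31 0 0; 0 0.3 -3.6 -6.31 0 0; 0 0.7 -3.5 -6.31 0 0; 0 1.1 -3.4 -6.31 0 0; 0 1.5 -3.3 -6.31 0 0; 0 1.8 -3.1 -6.31 0 0; 0 2.2 -2.9 -6.31 0 0; 0 2.5 -2.6 -6.31 0 0; 0 2.7 -2.3 -6.31 0 0; 0 3.0 -2.0 -6.31 0 0
```

Request:
carry_out(steps="0 -0.8 -3.5 -6.3 0 0; 0 -0.5 -3.6 -6.3 0 0; 0 -0.1 -3.6 -6.3 0 0; 0 0.3 -3.6 -6.3 0 0; 0 0.7 -3.5 -6.3 0 0; 0 1.1 -3.4 -6.3 0 0; 0 1.5 -3.3 -6.3 0 0; 0 1.8 -3.1 -6.3 0 0; 0 2.2 -2.9 -6.3 0 0; 0 2.5 -2.6 -6.3 0 0; 0 2.7 -2.3 -6.3 0 0; 0 3 -2 -6.3 0 0")

```text
time_s: 36.2
tcp_pos: [0.6357, 0.0324, 0.2504]
orientation: [[0.252, -0.939, -0.233], [-0.968, -0.248, -0.049], [-0.012, 0.238, -0.971]]
wrist_force: [-0.0, 0.8, -1.7]
opening: 0.0583
```

Run:
```python
from tip import *
st();cv2.imwrite('pics/w26.png',snapshot('wrist'));cv2.imwrite('pics/d26.png',snapshot('side'))
```

```text
stop xyz mm 0.6 5.4 250.4 tilt -13.76 side 0.46 xax.u 0.9 -0.012 t 36.2 op 0.0583 F [-0.   0.8 -1.7]
j [-5.7 27.2 69.3 -4.1 96.7 69.6]
```

View pics/w26.png

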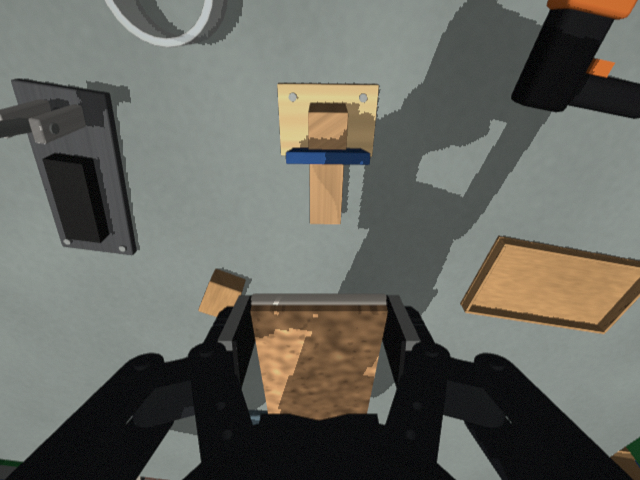

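View pics/d26.png

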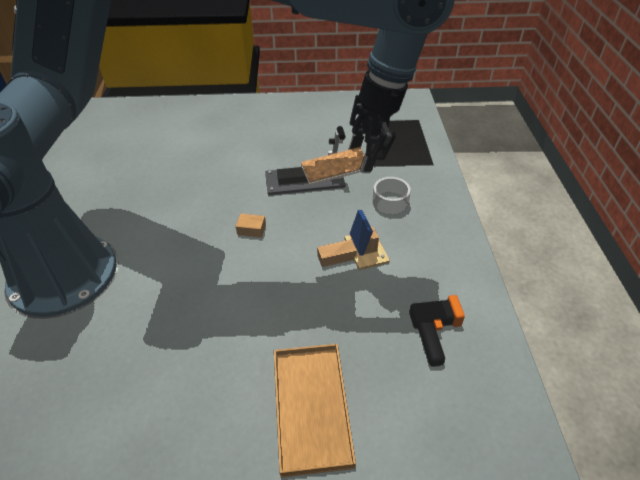

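Request:
carry_out(steps="5 3 1 -2.8 0 0; 20 12 5 -2.7 0 0; 35 22 8 0 0 0; 40 25 9 0 0 0; 40 25 9 0 0 0; 40 25 9 0 0 0; 40 25 9 0 0 0; 35 22 8 0 0 0; 18 11 3 0 0 0; 6 4 1 0 0 0; 0 0 0 0 0 0")

```text
time_s: 37.4
tcp_pos: [0.5268, -0.2847, 0.2453]
orientation: [[0.25, -0.916, -0.315], [-0.968, -0.24, -0.071], [-0.011, 0.323, -0.946]]
wrist_force: [-0.5, 0.4, -1.5]
opening: 0.0585
```

Request:
carry_out(steps="0 0 0 0 1.8 -5.2; 0 0 0 0 2.7 -7.9; 0 0 0 0 2.7 -7.9; 0 0 0 0 2.7 -7.9; 0 0 0 0 2.7 -7.9; 0 0 0 0 2.7 -7.9; 0 0 0 0 2.7 -7.9; 0 0 0 0 2.7 -7.9; 0 0 0 0 2.7 -7.9; 0 0 0 0 2.1 -6.3; 0 0 0 0 0 0; 0 0 0 0 0 0")

```text
time_s: 38.6
tcp_pos: [0.5276, -0.2831, 0.246]
orientation: [[0.998, 0.057, 0.016], [0.059, -0.948, -0.314], [-0.002, 0.314, -0.949]]
wrist_force: [0.5, -0.5, -1.0]
opening: 0.0583
```

Run:
```python
from tip import *
s=sensors.sense();R=s['orientation'];print(s['tcp_pos'],R,'xhead',np.degrees(np.arctan2(R[1,0],R[0,0])),'tilt',np.degrees(np.arcsin(-R[2,1])),s['joints'],s['opening'],s['wrist_force'],s['time_s']);print(camera_info('wrist'))
cv2.imwrite('pics/w27.png',snapshot('wrist'));cv2.imwrite('pics/d27.png',snapshot('side'))
```

```text
[ 0.5276 -0.2831  0.246 ] [[ 0.9983  0.0567  0.0164]
 [ 0.059  -0.9477 -0.3137]
 [-0.0022  0.3141 -0.9494]] xhead 3.381267264302271 tilt -18.30806330461689 [-31.6017   7.7039  95.2746 -16.2868  67.2311 -29.9559] 0.058269910353274466 [ 0.5345 -0.506  -1.0157] 38.6
{'fovy': 71.01924687847786, 'cx': 318.52631265613263, 'cy': 238.82205892815097, 'R': array([[ 0.9982,  0.0596, -0.0019],
       [ 0.0486, -0.7962,  0.6031],
       [ 0.0344, -0.6022, -0.7976]]), 't': array([-0.5097, -0.3665,  0.1696])}
```

View pics/w27.png

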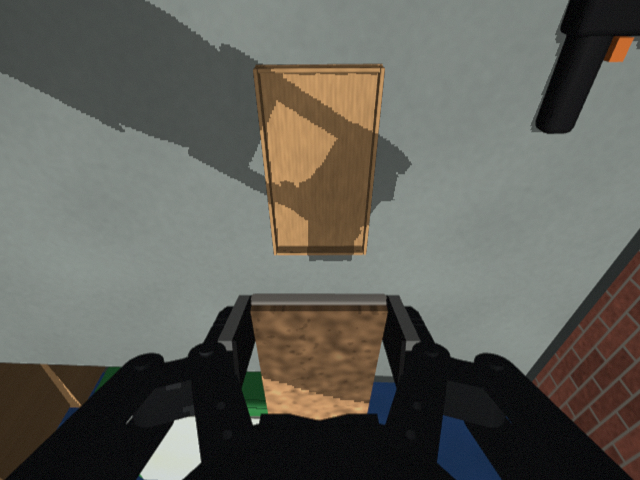

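View pics/d27.png

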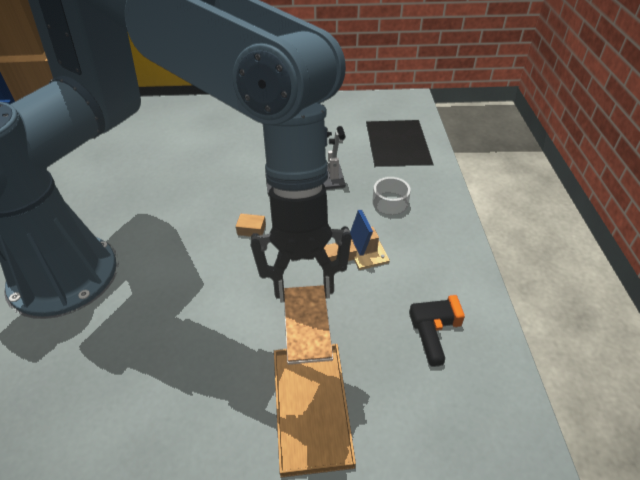

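Run:
```python
import cv2
a=cv2.imread('pics/w27.png')[55:265,245:395]
cv2.imwrite('pics/z27.png',cv2.resize(a,None,fx=2.8,fy=2.8,interpolation=2))
```

```text
(no output)
```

View pics/z27.png

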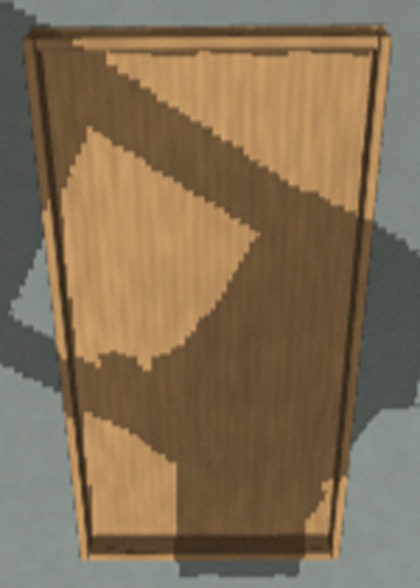

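Run:
```python
from tip import *
w=camera_info('wrist')
C=[plane(w,p,.02) for p in [(253.6,69.3),(384.6,67.9),(366.4,253.9),(274.3,253.9)]]
for c in C:print(c)
C=np.array(C);print(C.mean(0));an=lambda v:np.degrees(np.arctan2(v[1],v[0]))
print(an(C[1]-C[0]),an(C[2]-C[3]),an(C[0]-C[3])-90,an(C[1]-C[2])-90,[np.linalg.norm(C[i]-C[i-1]) for i in range(4)])
```

```text
[ 0.4652 -0.2248  0.02  ]
[ 0.5833 -0.2165  0.02  ]
[ 0.5987 -0.4338  0.02  ]
[ 0.4798 -0.4412  0.02  ]
[ 0.5318 -0.3291  0.02  ]
4.017557840136386 3.543330050423735 3.8437270241375785 4.041023602485851 [np.float64(0.21692921870349985), np.float64(0.1184197607182431), np.float64(0.21791458814965742), np.float64(0.11917123553770055)]
```

Request:
carry_out(steps="1 -7 18 -1 0.2 -0.5; 0 -13 38 0 0 0; 0 -15 43 0 0 0; 0 -15 43 0 0 0; 0 -10 28 0 0 0; 0 -6 18 0 0 0; 0 -4 11 0 0 0; 0 -2 5 0 0 0; 0 0 0 0 0 0; 0 0 0 0 0 0")

```text
time_s: 39.7
tcp_pos: [0.5288, -0.2843, 0.0311]
orientation: [[0.998, 0.066, 0.023], [0.07, -0.941, -0.332], [-0.001, 0.333, -0.943]]
wrist_force: [-0.2, -0.2, -1.3]
opening: 0.0579
```

```bash
cat > tr.py <<'E'
from h import *
def tr():
    s=sensors.sense();R=s['orientation'];p=s['tcp_pos'];r=p[:2]-np.array([.5318,-.3291]);y=np.array([-.068,.9977]);x=np.array([.9977,.068])
    print('tray xy',(r@x*1e3).round(1),(r@y*1e3).round(1),'z',(p[2]*1e3).round(1),'xhead',np.degrees(np.arctan2(R[1,0],R[0,0])).round(2),'roll',R[2,0].round(4),'tilt',np.degrees(np.arcsin(-R[2,1])).round(2),'op',s['opening'],'F',s['wrist_force'].round(1),'T',s['wrist_torque'].round(2),'t',s['time_s'])
E
python3 - <<'E'
from tr import *
tr()
cv2.imwrite('pics/w28.png',snapshot('wrist'));cv2.imwrite('pics/d28.png',cv2.resize(snapshot('side')[240:480,220:420],None,fx=2.5,fy=2.5,interpolation=2))
E
```

```text
tray xy 0.1 44.9 z 31.1 xhead 4.01 roll -0.0007 tilt -19.42 op 0.05793850292750677 F [-0.2 -0.2 -1.3] T [ 0.34 -0.    0.01] t 39.7
```

View pics/d28.png

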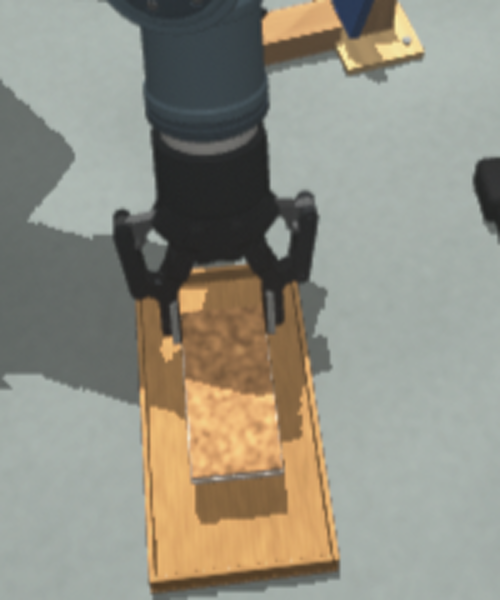

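View pics/w28.png

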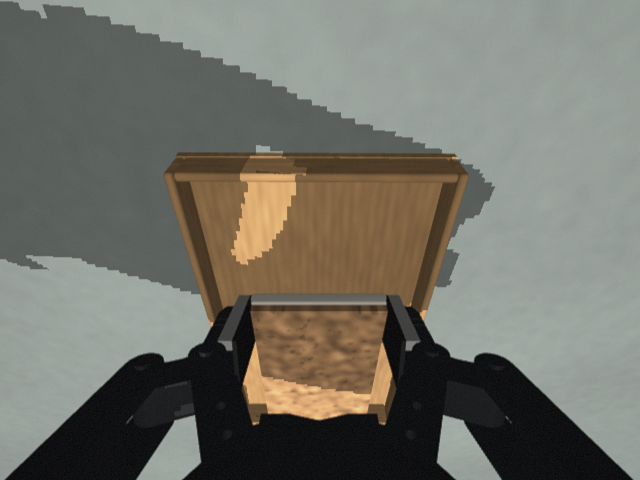

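Request:
carry_out(steps="0 -3.3 9.4 0 0 0; 0 -2.3 6.6 0 0 0; 0 -1.3 3.8 0 0 0; 0 -0.7 1.9 0 0 0; 0 0 0 0 0 0; 0 0 0 0 0 0")

```text
time_s: 40.4
tcp_pos: [0.5279, -0.2839, 0.0068]
orientation: [[0.998, 0.067, 0.021], [0.07, -0.941, -0.331], [-0.002, 0.331, -0.943]]
wrist_force: [0.3, -0.3, -2.3]
opening: 0.0581
```

Run:
```python
from tr import *
tr()
cv2.imwrite('pics/d29.png',cv2.resize(snapshot('side')[320:480,260:370],None,fx=4,fy=3.7,interpolation=2))
```

```text
tray xy -0.8 45.4 z 6.8 xhead 4.02 roll -0.0024 tilt -19.35 op 0.05805606075900925 F [ 0.3 -0.3 -2.3] T [0.38 0.05 0.05] t 40.4
```

View pics/d29.png

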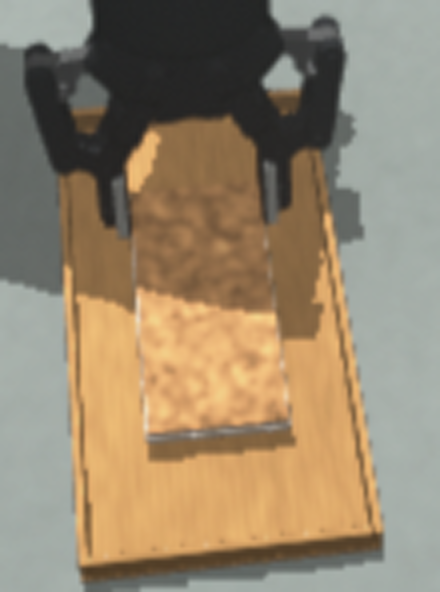

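Still just above the floor; lower 2 mm at a time, watching the force.

Request:
carry_out(steps="0 -0.7 1.9 0 0 0; 0 0 0 0 0 0")

```text
time_s: 40.65
tcp_pos: [0.5277, -0.2838, 0.0047]
orientation: [[0.998, 0.067, 0.021], [0.07, -0.941, -0.331], [-0.002, 0.331, -0.944]]
wrist_force: [1.4, 0.3, -2.3]
opening: 0.0584
```

Request:
carry_out(steps="0 -0.7 1.9 0 0 0; 0 0 0 0 0 0")

```text
time_s: 40.85
tcp_pos: [0.5277, -0.2837, 0.0025]
orientation: [[0.998, 0.067, 0.021], [0.07, -0.941, -0.331], [-0.003, 0.331, -0.944]]
wrist_force: [0.4, -0.3, -2.2]
opening: 0.0585
```

Request:
carry_out(steps="0 -0.5 1.4 0 0 0; 0 0 0 0 0 0")

```text
time_s: 41.05
tcp_pos: [0.5279, -0.2839, 0.0021]
orientation: [[0.998, 0.067, 0.021], [0.07, -0.941, -0.331], [-0.003, 0.332, -0.943]]
wrist_force: [-3.5, 3.1, 7.2]
opening: 0.0581
```

Run:
```python
from tr import *
tr()
cv2.imwrite('pics/d30.png',cv2.resize(snapshot('side')[360:480,260:370],None,fx=6,fy=5,interpolation=2))
cv2.imwrite('pics/w30.png',snapshot('wrist')); 
cv2.imwrite('pics/s30.png',cv2.resize(snapshot('scene')[130:230,140:290],None,fx=5,fy=5,interpolation=2))
```

```text
tray xy -0.8 45.4 z 2.1 xhead 4.01 roll -0.0027 tilt -19.38 op 0.05814687424008521 F [-3.5  3.1  7.2] T [ 0.44  0.49 -0.06] t 41.05
```

View pics/d30.png

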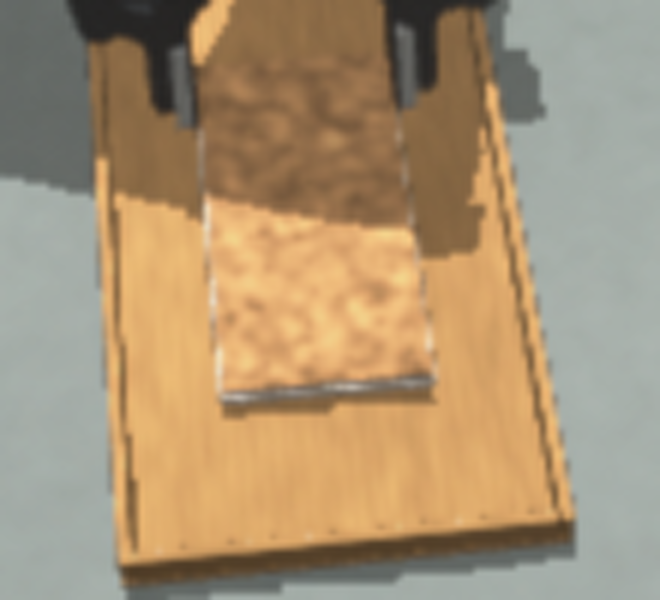

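View pics/s30.png

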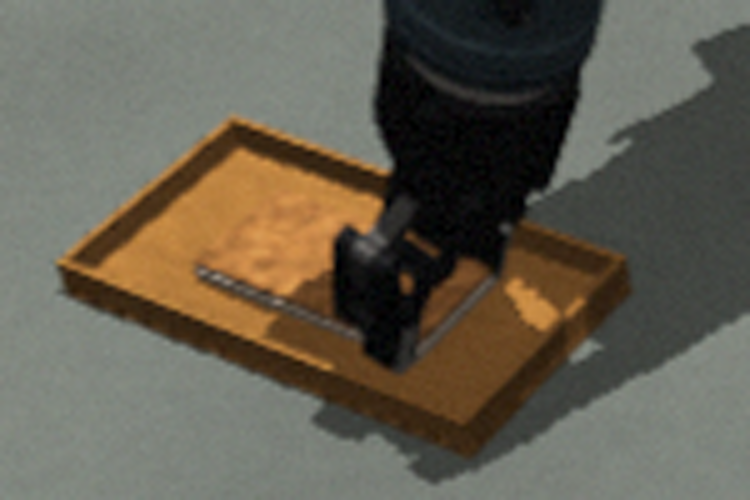

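Request:
carry_out(steps="0 0 0 0.7 0 0; 0 0 0 0.7 0 0; 0 0 0 0 0 0")

```text
time_s: 41.5
tcp_pos: [0.5279, -0.284, 0.0019]
orientation: [[0.998, 0.067, 0.019], [0.07, -0.949, -0.308], [-0.002, 0.308, -0.951]]
wrist_force: [-2.9, 3.7, 7.4]
opening: 0.0581
```

Run:
```python
from tr import *
tr()
cv2.imwrite('pics/d31.png',cv2.resize(snapshot('side')[360:480,260:370],None,fx=6,fy=5,interpolation=2))
```

```text
tray xy -0.8 45.3 z 1.9 xhead 3.99 roll -0.0021 tilt -17.95 op 0.0580541268858166 F [-2.9  3.7  7.4] T [ 0.52  0.41 -0.02] t 41.5
```

View pics/d31.png

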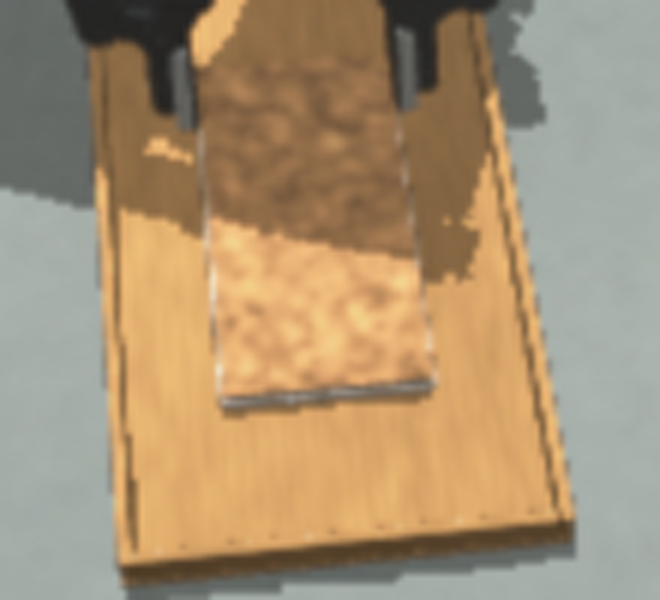

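Request:
carry_out(steps="0 0 0 0.6 0 0; 0 0 0 0.5 0 0; 0 0 0 0 0 0")

```text
time_s: 41.85
tcp_pos: [0.528, -0.2839, 0.0018]
orientation: [[0.998, 0.068, 0.018], [0.07, -0.955, -0.29], [-0.002, 0.29, -0.957]]
wrist_force: [-2.5, 4.2, 6.5]
opening: 0.0585
```

Request:
carry_out(steps="0 0 0 0 0 0; 0 0 0 0 0 0; 0 0 0 0 0 0; 0 0 0 0 0 0", hand=68)

```text
time_s: 42.25
tcp_pos: [0.5278, -0.2838, 0.0011]
orientation: [[0.998, 0.068, 0.018], [0.07, -0.955, -0.289], [-0.002, 0.29, -0.957]]
wrist_force: [0.1, -0.2, 0.1]
opening: 0.0684
```

Run:
```python
from tr import *
tr()
cv2.imwrite('pics/d32.png',cv2.resize(snapshot('side')[330:480,260:370],None,fx=5,fy=4,interpolation=2))
```

```text
tray xy -0.9 45.4 z 1.1 xhead 4.02 roll -0.0024 tilt -16.85 op 0.06838785504218473 F [ 0.1 -0.2  0.1] T [ 0.15 -0.04  0.03] t 42.25
```

View pics/d32.png

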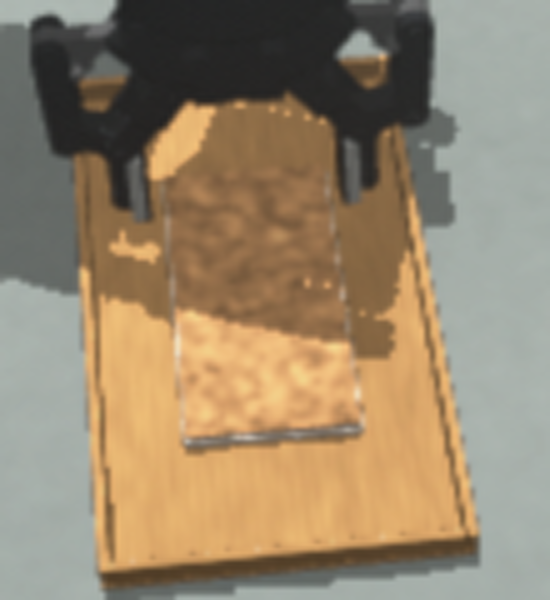

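Released cleanly, tile flat. Now straight up and away.

Request:
carry_out(steps="0 2 -5 0 0 0; 0 5 -14 0 0 0; 0 9 -28 0 0 0; 0 12 -38 0 0 0; 0 12 -38 0 0 0; 0 9 -28 0 0 0; 0 3 -10 0 0 0; 0 0 0 0 0 0; 0 0 0 0 0 0")

```text
time_s: 43.2
tcp_pos: [0.5277, -0.2863, 0.1693]
orientation: [[0.998, 0.068, 0.017], [0.07, -0.955, -0.288], [-0.004, 0.289, -0.957]]
wrist_force: [-0.9, -0.7, -0.5]
opening: 0.068
```

Run:
```python
from tr import *
tr()
cv2.imwrite('pics/d33.png',snapshot('side'));cv2.imwrite('pics/s33.png',snapshot('scene'))
```

```text
tray xy -1.2 42.9 z 169.3 xhead 4.01 roll -0.0037 tilt -16.79 op 0.06800795287320949 F [-0.9 -0.7 -0.5] T [ 0.16  0.01 -0.03] t 43.2
```

View pics/d33.png

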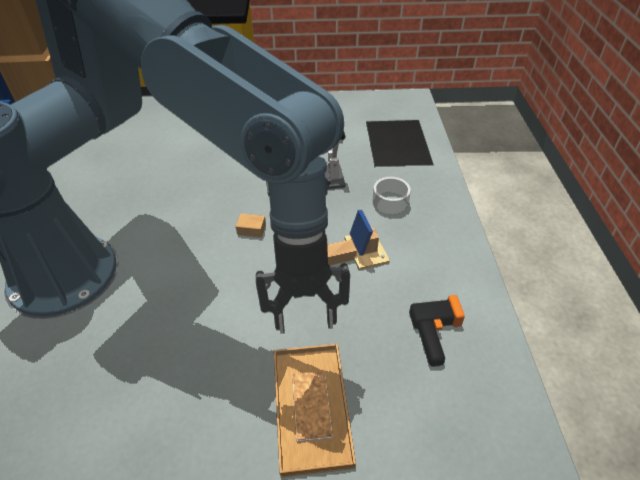

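View pics/s33.png

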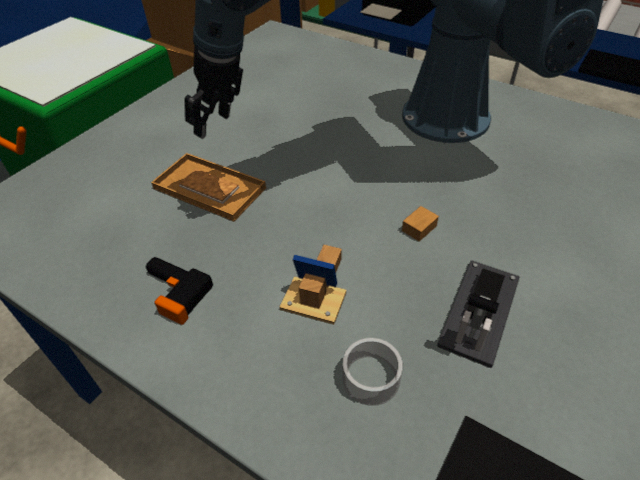

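Tile lies flat in the tray, cork up, at (295–330, 375–440) in the side view. The hold-down arm is upright, and the tape, scanner and carton sit at the same pixels as at the start.

```bash
python3 -c "
from rig import order
print(order.job_done())"
```

```text
the job is handed in; nothing more can be done
None
```

The job is handed in at about 43 s: the tile lies flat in the tray, cork side up, and the hold-down arm stays open. One tipping attempt failed on the way.

- **Clamp:** I gripped the cross-bar by its ends and swung the arm over centre. It stayed open by itself.
- **Failed tip:** I laid the tile on the block against the fence, but first tipped it only to about 77°, because I had misjudged the angle needed. When I let go, it fell back about 13 mm short of the fence, still on the block with the glaze up.
- **Second tip:** I gripped the tile again, slid it back to the fence and tipped it to 104°. It then stood by itself with the glazed face on the fence, confirmed in two pictures with the gripper away.
- **Top grip:** I took the tile by its two top corners, with the pads on the side edges of the top 20 mm or so rather than pinching the faces. This let me lay it nearly flat.
- **Laying down:** I lowered it until the force sensor showed contact and then let go. The fingertips touched the tray floor first, so I tilted the far end down before releasing. What drop remained was about 1–2 mm at most, judged from the shadow gap.

The last pictures show the clamp upright and the tape, scanner and carton at the same pixels as at the start. The highest wrist force I read was about 17 N. The two fixed cameras disagreed by up to about 15 mm on the tray corners, so I placed the tile by the wrist camera instead.

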